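# Pack the job tray for hanging the wall clock

## Robot

A 7-joint arm with a two-finger parallel gripper is mounted at the origin on a cart in front of the work surface, level with it; the furniture and walls round the work are solid. World frame = base frame: x ahead of the robot, y to its left, z up, the work surface at z = 0. Lengths are in mm, angles in rad, forces in N, time in s.
With the tool pointing down it reaches from about 400 to 850 mm from the base axis. Payload 10.4 kg.
Tool frame: the origin (TCP) lies on the mounting face of the last link; the fingertips stand 182 mm ahead of it and the grasp point (between the pads) lies 164 mm ahead of it; y points along the fingers, z is the direction in which the jaws open and shut, and the axes are right-handed (so a half turn about y gives the same grasp; the last joint's range is limited). The gripper opens to 87 mm and grips with 3 to 60 N. Pads are 19 mm wide; open, the fingers measure 117 mm over their backs; the gripper's body (75 mm by 190 mm) begins 51 mm behind the grasp point.
Start: joints at [-0.023, 0.332, -0.065, 1.46, 0.022, 1.35, -0.088], TCP at [625.006, 0.015, 404.776] pointing down, gripper open.
Joint ranges: [-2.6, 2.6], [-0.5, 2.12], [-1.47, 1.34], [0.16, 2.42], [-1.27, 4.41], [0.06, 2.06], [-2.6, 2.6]. Speed limits (rad/s): [2.22, 2.22, 2.79, 2.79, 3.14, 3.14, 3.14].

## Interface

Orientations are given as a unit quaternion [w, x, y, z].
In Python, from station import arm gives the robot as it stands. The module is installed in compiled form; this text tells all that it offers.
- The arm moves only by the shell command python3 -m pendant 'ROWS' [OPENING]. ROWS is JSON, a list of rows, each an object with "dp": the shift along the tool's x, y, z in m, a list of three; "spin": the turn about the tool's y in rad. In form: [{"dp": [dx, dy, dz], "spin": spin}, ...]. A call has 1 to 12 rows; each row shifts and turns the commanded pose from where the row before left it, along the tool's axes as they then stand; what a row does not reach is not made up. A row lasts 1/8 s, in which the tool goes at most 62.5 mm and 10.7 degrees, less where a joint would pass 70% of its speed; a pose out of reach is approached as far as the arm can. A call with a gripper value outside its range is refused whole. OPENING is the opening, from -1 (shut) to 1 (fully open), so that 0 is half open, set as the call begins (- or left out, the last holds). The fingers move at their own pace and stop on an object; the grip force is fixed at half the most. Time passes only in rows, so rows that do not move let the fingers close. It gives the time, the measured TCP pose, the force and the opening at its end, in the units of the state.
- arm.get_obs(): the state, without advancing time (a new reading comes with each control period).
- arm.get_image(name): name is "scene" or "side" or "wrist"; returns (picture, depth): 480x640x3 uint8, blue, green, red; 480x640 float32, mm along the optical axis (not along the pixel's ray), 0 where there is no reading.
- arm.camera_model(name): a dict with "intrinsics" (3x3 intrinsics, pixels), "distortion" ([k1, k2, p1, p2, k3] as OpenCV has them; the pictures are not rectified), "cam_to_world" (4x4, takes a point from camera to world coordinates). Camera axes: x right, y down, z forward; pixel columns grow to the right and rows downward; lengths in mm; the calibration is good to about 2 mm. A picture is of the moment at which its call begins: read the wrist's pose just before it. camera_model takes no time and is no camera call; for the wrist camera it gives the pose at the moment of the call.
- arm.hand_in(): hands the job in, once; it reports no verdict.
The state is a dict: "clock": time; "q": joint angles; "qd": joint speeds; "joint_torque": joint torques, N m; "ee_pos": TCP position; "eef_rot": TCP orientation; "ft_force": force on the tool from outside, world axes, zero at the start; "ft_torque": the same for the moment, N m; "grip_width": finger opening in mm.
Only numpy, scipy, OpenCV 4.12 (cv2) and the standard library are available. Lean on these libraries where they do the work, as an engineer would, in place of code of your own. Each camera call takes 0.05 s, during which the arm holds its last target.

## Task

Pack the job tray for hanging the clock: stand the yellow tape measure in the yellow compartment, lay the blue screwdriver along the blue one, lay the torch along the green one, and stand the black-bodied battery upright in the white one. Set each thing down on its compartment's floor rather than dropping it, and leave the red screwdriver and the green battery where they are.

Things in the scene. Friction and masses are not known exactly. Their poses are not given: they have to be found in the camera images.
- tape_measure_center (a point): yellow and black pocket tape measure standing on its flat base: 33 mm wide (its x; the parallel sides to grip are about 30 mm apart), 71 mm long (its y), 62 mm high (z up), 0.21 kg. The point is its centre, 31 mm above its base
- screwdriver_small_center (a point): small screwdriver with a blue handle, lying flat: 141 mm long along its y axis, the handle at the +y end. The handle is 20 mm wide (x) and 20 mm high, with flat sides from y = +23 to +60 mm from this point: grip it there, at y = +41 mm, across x. The point is the middle of its length, 10 mm above the surface it lies on (z up)
- torch_center (a point): small dark torch (flashlight) lying down: 122 mm long (its y axis), 25 mm thick at the barrel and about 35 mm at the head, 33 mm high, 0.12 kg; it can be gripped across x at its middle. The point is the middle of its length, 16 mm above the surface it lies on (z up)
- battery_a_center (a point): AA battery with a black body and a copper-coloured upper part, standing on end: 14 mm across, 50 mm high. The point is its centre, 25 mm above its foot (z up along the battery)
- screwdriver_big_center (a point): look-alike that stays: larger screwdriver with a red handle, lying flat, 221 mm long (its y axis, handle at +y), handle 32 mm thick. The point is the middle of its length, 16 mm above the worktop
- battery_b_center (a point): look-alike that stays: AA battery with a green body and a copper-coloured upper part, standing on end, 14 mm across, 50 mm high. The point is its centre, 25 mm above its foot
- cell_yellow_floor (a point): yellow compartment of the fixed black job tray, inside 176 mm long (its x) by 64 wide (its y), walls 3 mm thick and 10 high above its floor. Four of this size (yellow, blue, green, white) lie side by side, 71 mm apart along y, in an order, place and yaw that vary; tray rim 12 mm high. The point is the centre of its floor, 5 mm above the worktop; z up
- cell_blue_floor (a point): blue compartment of the fixed black job tray, inside 176 mm long (its x) by 64 wide (its y), walls 3 mm thick and 10 high above its floor. Four of this size (yellow, blue, green, white) lie side by side, 71 mm apart along y, in an order, place and yaw that vary; tray rim 12 mm high. The point is the centre of its floor, 5 mm above the worktop; z up
- cell_green_floor (a point): green compartment of the fixed black job tray, inside 176 mm long (its x) by 64 wide (its y), walls 3 mm thick and 10 high above its floor. Four of this size (yellow, blue, green, white) lie side by side, 71 mm apart along y, in an order, place and yaw that vary; tray rim 12 mm high. The point is the centre of its floor, 5 mm above the worktop; z up
- cell_white_floor (a point): white compartment of the fixed black job tray, inside 176 mm long (its x) by 64 wide (its y), walls 3 mm thick and 10 high above its floor. Four of this size (yellow, blue, green, white) lie side by side, 71 mm apart along y, in an order, place and yaw that vary; tray rim 12 mm high. The point is the centre of its floor, 5 mm above the worktop; z up
Not all that is in view belongs to the job. Leave any turquoise look-alike of the part that bears torch_center alone.

How it is judged:
By the outcome, as a careful person would: the job done as asked, in the order asked, and still so for the second after the job is handed in, with the robot touching nothing.
It also fails if it takes over 120 s, if anything falls off the work surface, if the arm or the gripper's body presses on something with over 40 N, if the wrist force passes 120 N, or if a joint passes its speed limit or range.

## Working session

There is one attempt and no reset: what is moved stays moved. The work goes in short steps, Python scripts to look and compute and a shell command to move; the robot and the scene stay as the last step left them, time stands still between calls to the robot, and variables do not carry over. Pictures are saved under pics/ and viewed, and the job is handed in when it is done.

```bash
mkdir -p pics; python3 - <<'E'
from station import arm
import cv2,numpy as np
o=arm.get_obs()
for k in("clock","ee_pos","eef_rot","grip_width","ft_force"):print(k,o[k])
for n in("scene","side","wrist"):
    m=arm.camera_model(n);im,d=arm.get_image(n);cv2.imwrite(f"pics/{n}0.png",im);np.savez(f"{n}0.npz",im=im,d=d,K=m["intrinsics"],D=m["distortion"],T=m["cam_to_world"])
    print(n,np.round(m["cam_to_world"],3).tolist(),m["intrinsics"],m["distortion"])
E
```

```text
clock 0.0
ee_pos [6.24876720e+02 4.45728997e-03 4.03951291e+02]
eef_rot [-0.49962862  0.50037931 -0.50034333  0.49964822]
grip_width 87.01949099699871
ft_force [0.46928755 0.17111746 0.32622971]
scene [[0.453, -0.489, 0.745, -673.832], [-0.891, -0.234, 0.388, -609.609], [-0.015, -0.84, -0.542, 945.644], [0.0, 0.0, 0.0, 1.0]] [[580.72578115   0.         326.21856768]
 [  0.         580.72578115 245.92681321]
 [  0.           0.           1.        ]] [-0.16260865  0.          0.          0.          0.        ]
side [[0.999, 0.033, -0.021, 560.757], [0.036, -0.531, 0.846, -1080.603], [0.017, -0.846, -0.532, 736.596], [0.0, 0.0, 0.0, 1.0]] [[610.61827748   0.         320.3511796 ]
 [  0.         610.61827748 241.4820006 ]
 [  0.           0.           1.        ]] [-0.10137243  0.          0.          0.          0.        ]
wrist [[1.0, 0.001, -0.002, 624.312], [0.001, -0.964, -0.266, 73.675], [-0.002, 0.266, -0.964, 383.004], [0.0, 0.0, 0.0, 1.0]] [[371.00975703   0.         316.48628185]
 [  0.         371.00975703 242.50803597]
 [  0.           0.           1.        ]] [-0.06790995  0.          0.          0.          0.        ]
```

View pics/scene0.png

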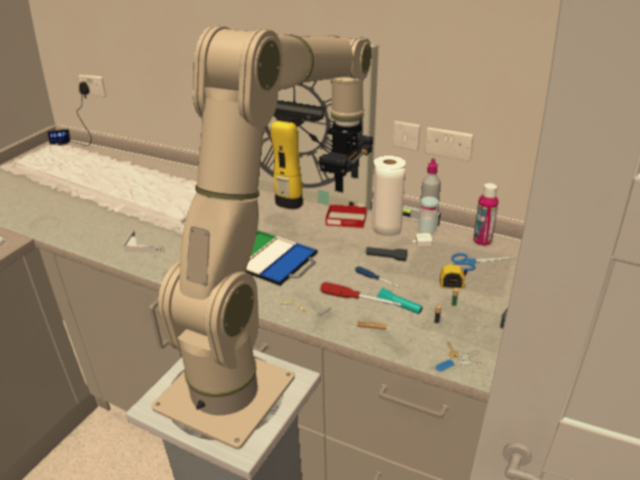

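View pics/side0.png

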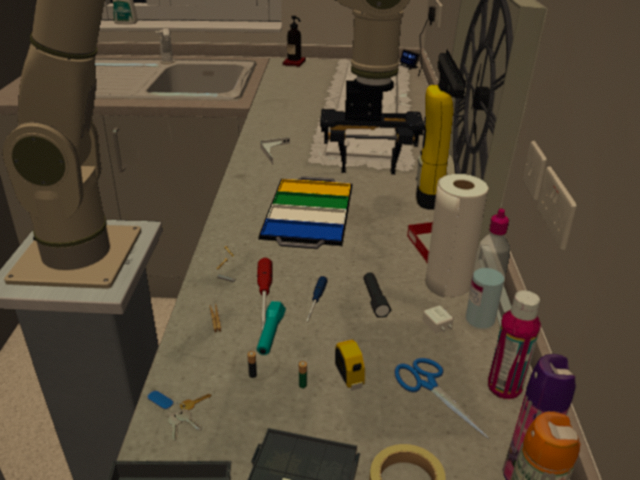

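View pics/wrist0.png

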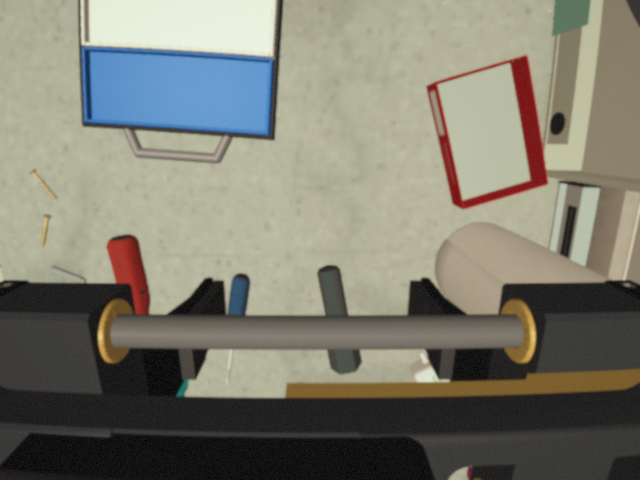

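The side view shows the tray bands, far to near: yellow (315,188), green (312,201), white (310,215), blue (300,232). The blue screwdriver is at (317,298), the red one at (264,285) and the dark torch at (376,294). The turquoise look-alike is at (270,327), the black battery at (252,365), the green battery at (303,374) and the tape measure at (349,363).

Next I'll enlarge the objects.

```bash
cat > h.py <<'E'
import numpy as np,cv2
def load(f):
    z=np.load(f+".npz");return z["im"],z["d"],z["K"],z["D"],z["T"]
def snap(n,f):
    from station import arm
    m=arm.camera_model(n);im,d=arm.get_image(n);cv2.imwrite(f"pics/{f}.png",im);np.savez(f+".npz",im=im,d=d,K=m["intrinsics"],D=m["distortion"],T=m["cam_to_world"])
def rays(f,uv):
    im,d,K,D,T=load(f)
    n=cv2.undistortPoints(np.array(uv,float).reshape(-1,1,2),K,D).reshape(-1,2)
    return np.c_[n,np.ones(len(n))]@T[:3,:3].T,T[:3,3]
def plane(f,uv,z):
    r,o=rays(f,uv);return o+r*((np.broadcast_to(z,len(r))-o[2])/r[:,2])[:,None]
def cloud(f):
    im,d,K,D,T=load(f);v,u=np.mgrid[0:480,0:640]
    r,o=rays(f,np.stack([u,v],-1).reshape(-1,2))
    P=(o+r*d.reshape(-1,1)).reshape(480,640,3);P[d==0]=np.nan;return P
def crop(f,x0,y0,x1,y1,s,name):
    im=load(f)[0][y0:y1,x0:x1];cv2.imwrite(f"pics/{name}.png",cv2.resize(im,None,fx=s,fy=s,interpolation=cv2.INTER_CUBIC))
def xy(p): return np.round(p,1).tolist()
E
python3 - <<'E'
from h import *
crop("side0",220,240,420,400,4,"c1");crop("side0",240,165,370,255,6,"c2")
P=cloud("side0")
np.set_printoptions(suppress=True,precision=1)
for n,(u,v) in dict(bench=(230,330),tape=(349,350),batA=(252,357),batB=(303,367),torch=(376,294),sd=(319,288)).items():print(n,P[v,u])
im=load("side0")[0]
# above-table blobs
m=((P[...,2]>8)&(P[...,0]>350)&(P[...,0]<800)&(P[...,1]<100)&(P[...,2]<120)).astype(np.uint8)
nl,l,s,c=cv2.connectedComponentsWithStats(m)
for i in range(1,nl):
  if s[i,4]>25:
    q=P[l==i];xyq=q[:,:2];cc=xyq.mean(0);w,V=np.linalg.eigh(np.cov(xyq.T));a=V[:,1];t=(xyq-cc)@a;b=(xyq-cc)@V[:,0]
    print(c[i],s[i,4],"mean",cc,"axis",a,"len",np.ptp(t),"wid",np.ptp(b),"mid",cc+a*(t.max()+t.min())/2,"zmax",q[:,2].max())
E
```

```text
bench [ 375.5 -222.9   -2.2]
tape [ 592.2 -332.5   59. ]
batA [ 434.3 -344.8   46.9]
batB [ 518.8 -363.3   46.9]
torch [ 646.  -138.2   29. ]
sd [nan nan nan]
[438.7 264.4] 1557 mean [770.3 -75.7] axis [-0.2  1. ] len 216.71581742244356 wid 42.81108172126905 mid [756.6  -7.1] zmax 119.96078608687924
[301.2 239.5] 548 mean [488.5  77.4] axis [-1.   0.1] len 191.43946545936092 wid 54.30230060730443 mid [485.6  77.6] zmax 18.4044834108106
[267.7 306.5] 1440 mean [ 441.3 -178. ] axis [-0.1  1. ] len 273.5169082699429 wid 56.79700398589816 mid [ 438.7 -159.6] zmax 36.17994429149485
[376.2 295.1] 627 mean [ 646.6 -133.7] axis [-0.2  1. ] len 122.58935245361337 wid 37.19508663085394 mid [ 643.3 -117.8] zmax 35.025683613621254
[318. 292.] 287 mean [ 534.  -119.9] axis [0.2 1. ] len 140.9226160693313 wid 20.7318055995921 mid [ 530.5 -136.5] zmax 24.035653882418956
[437.5 318.6] 549 mean [ 757.6 -199.7] axis [-0.8  0.6] len 57.99280211764989 wid 48.10821857216281 mid [ 757.2 -199.4] zmax 32.282307267309875
[217.8 324.1] 36 mean [ 353.6 -222.6] axis [-0.1  1. ] len 33.60068975739359 wid 9.20553
[... 495 characters left out ...]
.8] 187 mean [ 517.9 -362.2] axis [-1.   0.1] len 12.666866810473522 wid 16.946187076731427 mid [ 517.5 -362.2] zmax 52.05761075291048
[302.3 458. ] 4457 mean [ 528.2 -539. ] axis [-1.  0.] len 148.95756531902512 wid 91.19254395169557 mid [ 531.9 -539.1] zmax 49.420717712856
[406.1 459.8] 1349 mean [ 674.4 -518.7] axis [-1. -0.] len 103.90586230658992 wid 63.9495208362504 mid [ 673.  -518.7] zmax 29.383387646062147
[202.8 467.9] 864 mean [ 390.3 -549.3] axis [-1. -0.] len 81.5604745498836 wid 31.993706083307735 mid [ 390.8 -549.3] zmax 37.8335191718661
[516.6 472.6] 137 mean [ 797.2 -601. ] axis [-0.  1.] len 32.952767371508344 wid 4.926747251022178 mid [ 797.2 -600.7] zmax 119.8496422705216
```

View pics/c1.png

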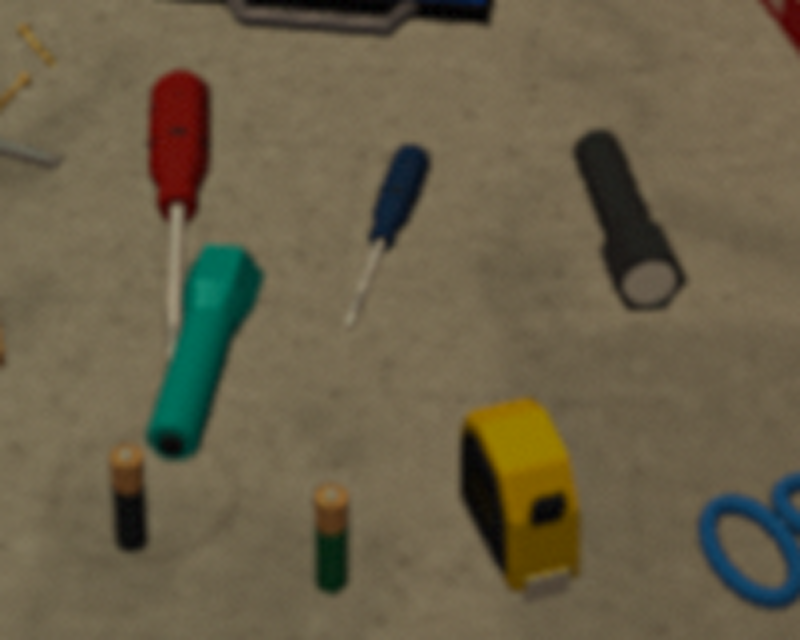

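View pics/c2.png

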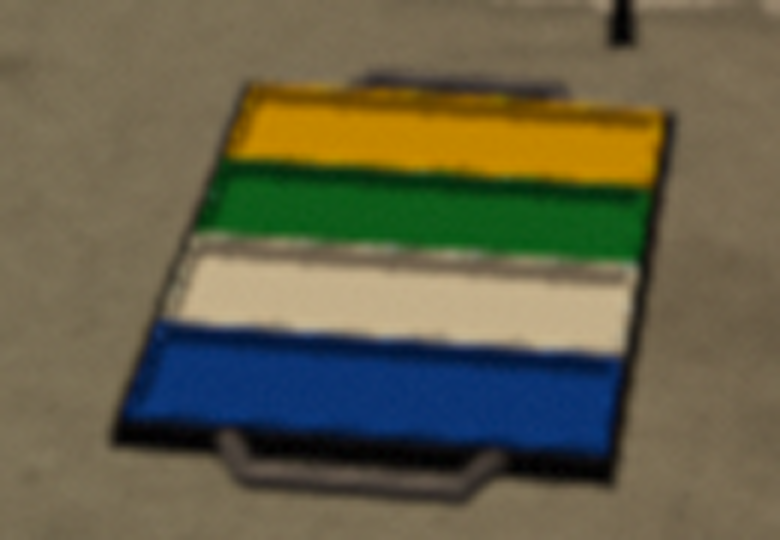

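The battery at (252,365) has the black body and the one at (303,374) the green. The dark torch at (376,294) is the one meant, and the turquoise one at (270,327) stays. Next I go over the tape for a close wrist view.

```bash
python3 -m pendant '[{"dp":[0,0,-0.035],"spin":0},{"dp":[0.03,0,-0.0],"spin":0},{"dp":[0.04,0,0],"spin":0},{"dp":[0.04,0,0],"spin":0},{"dp":[0.04,0,0],"spin":0},{"dp":[0.04,0,0],"spin":0},{"dp":[0.04,0,0],"spin":0},{"dp":[0.04,0,0],"spin":0},{"dp":[0.04,0,0],"spin":0},{"dp":[0.04,0,0],"spin":0},{"dp":[0,0,0],"spin":0},{"dp":[0,0,0],"spin":0}]'
python3 - <<'E'
from h import *
snap("wrist","w1")
E
```

```text
clock: 1.65
ee_pos: [590.2, -349.4, 404.3]
eef_rot: [0.5, -0.5, 0.5, -0.5]
ft_force: [0.1, 0.8, -0.5]
grip_width: 87.0
```

View pics/w1.png

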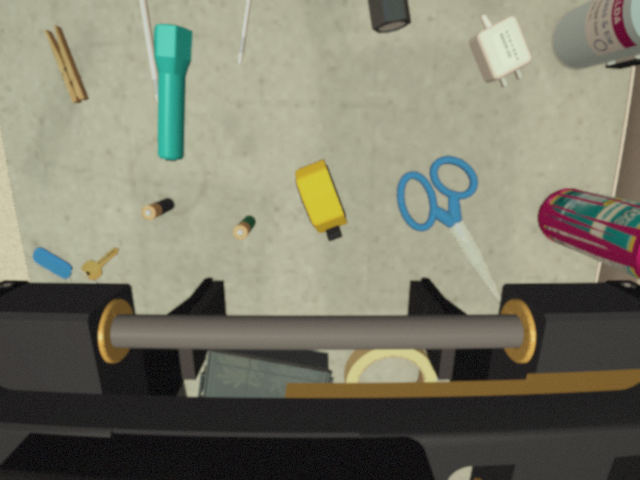

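```bash
python3 - <<'E'
from h import *
np.set_printoptions(suppress=True,precision=1)
crop("w1",280,145,360,250,6,"c3")
crop("w1",130,180,270,250,5,"c3b")
P=cloud("w1")
for n,(u0,v0,u1,v1),zl in (("tape",(280,145,365,250),30),("batA",(135,190,180,228),35),("batB",(225,205,262,245),35)):
    q=P[v0:v1,u0:u1].reshape(-1,3);q=q[q[:,2]>zl]
    r=cv2.minAreaRect(q[:,:2].astype(np.float32));print(n,len(q),r,q[:,2].max(),np.median(q[:,:2],0))
    if n=="tape":
        for a,b in((30,60),(45,56),(56,70)):
            k=q[(q[:,2]>a)&(q[:,2]<b)];print(a,len(k),cv2.minAreaRect(k[:,:2].astype(np.float32)),k.mean(0))
E
```

```text
tape 2555 ((594.0250244140625, -330.20916748046875), (32.81606674194336, 71.5267105102539), 21.270166397094727) 62.9344940551876 [ 593.2 -324.9]
30 2334 ((594.0250244140625, -330.20916748046875), (32.81606674194336, 71.5267105102539), 21.270166397094727) [ 592.9 -326.3   53.5]
45 934 ((594.5698852539062, -331.95025634765625), (32.57179641723633, 67.88660430908203), 21.255882263183594) [ 593.2 -327.4   51.8]
56 1333 ((592.4696655273438, -326.3310852050781), (29.91134262084961, 40.482704162597656), 21.678651809692383) [ 593.1 -326.5   58.6]
batA 238 ((432.7008972167969, -339.1250305175781), (13.78405475616455, 13.164965629577637), 55.848079681396484) 50.47576783001415 [ 435.  -338.1]
batB 232 ((517.9853515625, -357.6394348144531), (13.787010192871094, 13.914596557617188), 22.33950424194336) 50.859343954993506 [ 518.7 -356.4]
```

View pics/c3.png

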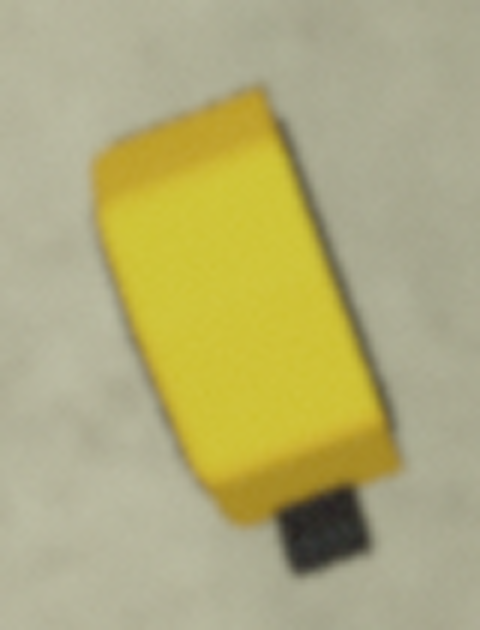

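View pics/c3b.png

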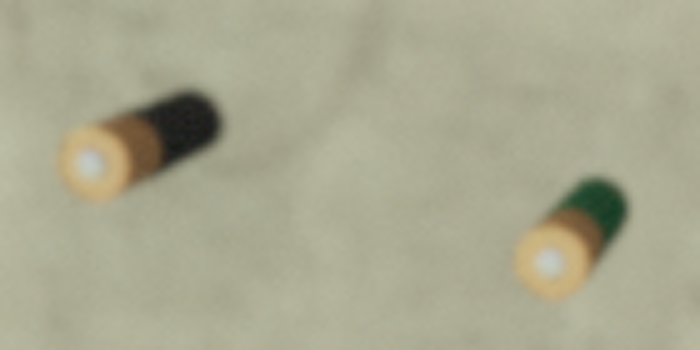

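The tape is at (594, -330.5) with yaw +0.371, and battery A is at (433, -339). I'll grip the tape across its width at about z=38.

```bash
python3 -m pendant '[{"dp":[-0.019,0,0.004],"spin":0},{"dp":[0,0.02,0],"spin":-0.124},{"dp":[0,0.03,0],"spin":-0.124},{"dp":[0,0.03,0],"spin":-0.123},{"dp":[0,0.03,0],"spin":0},{"dp":[0,0,0],"spin":0},{"dp":[0,0,0],"spin":0}]'
python3 - <<'E'
from h import *
snap("wrist","w2");snap("side","s2")
E
```

```text
clock: 2.58
ee_pos: [594.8, -330.0, 296.4]
eef_rot: [0.584, -0.584, 0.398, -0.399]
ft_force: [0.4, -0.6, 0.3]
grip_width: 87.4
```

View pics/w2.png

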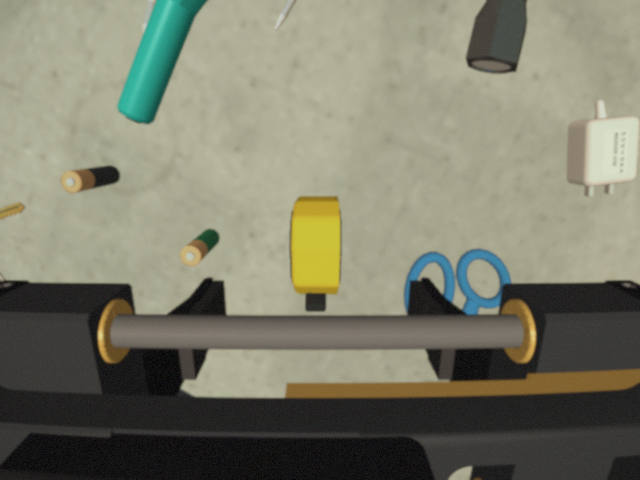

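```bash
python3 - <<'E'
from h import *
np.set_printoptions(suppress=True,precision=1)
# tray from side: colour segmentation floors
for f in("side0","wrist0"):
    im=load(f)[0];hsv=cv2.cvtColor(im,cv2.COLOR_BGR2HSV);P=cloud(f)
    reg=(P[...,0]>330)&(P[...,0]<640)&(P[...,1]>20)&(P[...,1]<420)&(P[...,2]<20)
    for n,lo,hi in(("yellow",(15,150,90),(30,255,255)),("green",(45,120,40),(80,255,255)),("blue",(100,120,60),(120,255,255)),("white",(5,0,120),(40,110,255))):
        m=(cv2.inRange(hsv,lo,hi)>0)&reg;m=cv2.morphologyEx(m.astype(np.uint8),cv2.MORPH_OPEN,np.ones((3,3)))
        nl,l,s,c=cv2.connectedComponentsWithStats(m)
        if nl<2: continue
        i=1+np.argmax(s[1:,4]);v,u=np.where(l==i)
        q=plane(f,np.c_[u,v],5.0);print(f,n,s[i],cv2.minAreaRect(q[:,:2].astype(np.float32)),np.nanmedian(P[l==i][:,2]))
E
```

```text
side0 yellow [278 179  72  17 920] ((505.35589599609375, 352.1749267578125), (75.98922729492188, 186.653076171875), 85.23016357421875) 7.026801230886406
side0 green [273 192  76  16 854] ((499.7935485839844, 280.08642578125), (63.239315032958984, 186.95565795898438), 85.12994384765625) 6.163252805634954
side0 blue [ 261  219   82   22 1200] ((486.967529296875, 133.73626708984375), (69.59278106689453, 186.82510375976562), 84.94902038574219) 6.463378572579984
side0 white [268 207  78  17 883] ((493.360107421875, 202.59494018554688), (64.72212219238281, 185.54238891601562), 88.21923065185547) 5.97903969642141
wrist0 blue [   81    47   193    89 14437] ((486.153564453125, 122.284912109375), (71.59068298339844, 188.13455200195312), 85.20343780517578) 4.295343884717511
wrist0 white [   18     0   317   197 32349] ((486.622314453125, 114.05912780761719), (192.30996704101562, 308.5790100097656), 88.99698638916016) -0.8260505384992598
```

The tape is centred at (316,245) between the jaws. I descend and grip.

```bash
python3 -m pendant '[{"dp":[0,0.03,0],"spin":0},{"dp":[0,0.03,0],"spin":0},{"dp":[0,0.025,0],"spin":0},{"dp":[0,0.01,0],"spin":0},{"dp":[0,0,0],"spin":0}]'
python3 -m pendant '[{"dp":[0,0,0],"spin":0},{"dp":[0,0,0],"spin":0},{"dp":[0,0,0],"spin":0},{"dp":[0,0,0],"spin":0},{"dp":[0,0,0],"spin":0},{"dp":[0,0,0],"spin":0},{"dp":[0,0,0],"spin":0},{"dp":[0,0,0],"spin":0}]' -1
```

```text
clock: 3.3
ee_pos: [594.2, -331.0, 200.2]
eef_rot: [0.584, -0.584, 0.399, -0.399]
ft_force: [0.4, 0.7, 1.3]
grip_width: 87.3
clock: 4.3
ee_pos: [594.1, -331.0, 199.8]
eef_rot: [0.584, -0.584, 0.399, -0.399]
ft_force: [0.6, -0.1, 0.1]
grip_width: 29.9
```

```bash
python3 -m pendant '[{"dp":[0,-0.01,0],"spin":0},{"dp":[0,-0.03,0],"spin":0},{"dp":[0,-0.04,0],"spin":0},{"dp":[0,-0.04,0],"spin":0},{"dp":[0,-0.04,0],"spin":0},{"dp":[0,0,0],"spin":0}]'
python3 -m pendant '[{"dp":[-0.02,0,0.004],"spin":0},{"dp":[-0.045,0,0.009],"spin":0},{"dp":[-0.056,0,0.012],"spin":0},{"dp":[-0.056,0,0.012],"spin":0},{"dp":[-0.056,0,0.012],"spin":0},{"dp":[-0.056,0,0.012],"spin":0},{"dp":[-0.056,0,0.012],"spin":0},{"dp":[-0.056,0,0.012],"spin":0},{"dp":[-0.056,0,0.012],"spin":0},{"dp":[-0.056,0,0.012],"spin":0},{"dp":[-0.04,0,0.008],"spin":0},{"dp":[-0.02,0,0.004],"spin":0}]'
python3 -m pendant '[{"dp":[0,0,0],"spin":0.12},{"dp":[0,0,0],"spin":0.12},{"dp":[0,0,0],"spin":0.12},{"dp":[0,0,0],"spin":0.094},{"dp":[0,0,0],"spin":0}]'
python3 - <<'E'
from h import *
snap("wrist","w3");snap("side","s3")
E
```

```text
clock: 5.05
ee_pos: [594.4, -331.4, 364.3]
eef_rot: [0.584, -0.583, 0.397, -0.402]
ft_force: [0.1, -0.2, -2.7]
grip_width: 30.0
clock: 6.55
ee_pos: [497.7, 249.4, 358.8]
eef_rot: [-0.584, 0.585, -0.399, 0.398]
ft_force: [-0.2, -1.1, -2.1]
grip_width: 30.1
clock: 7.18
ee_pos: [498.7, 246.7, 358.9]
eef_rot: [0.478, -0.48, 0.52, -0.52]
ft_force: [-0.7, 0.4, -2.4]
grip_width: 30.1
```

View pics/w3.png

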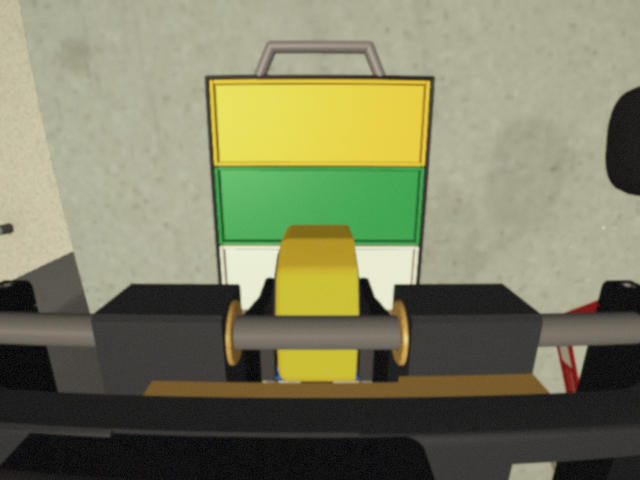

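View pics/s3.png

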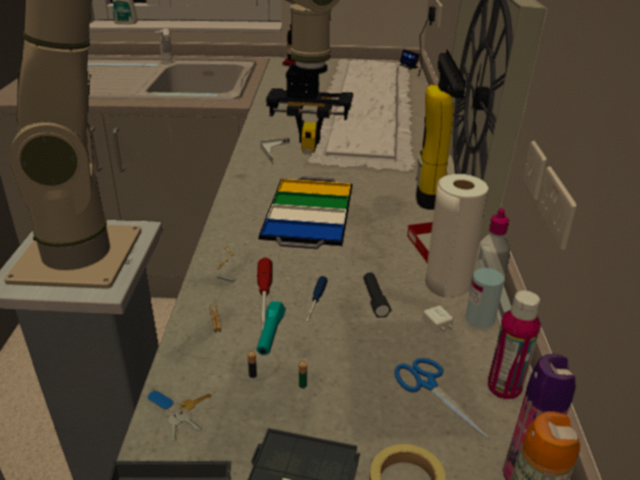

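```bash
python3 - <<'E'
from h import *
np.set_printoptions(suppress=True,precision=1)
crop("w3",195,60,445,260,3,"c4")
E
```

```text
(no output)
```

View pics/c4.png

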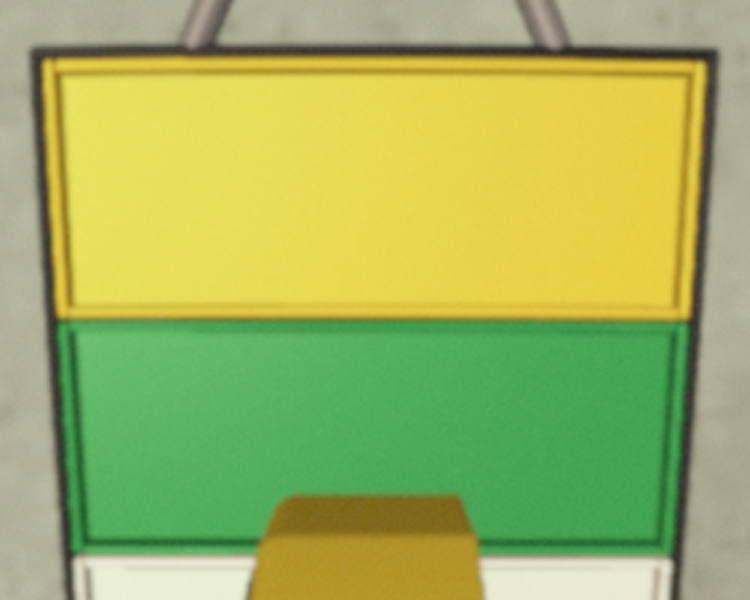

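```bash
python3 - <<'E'
from h import *
np.set_printoptions(suppress=True,precision=2)
for n,c in(("Y",[(60,72),(690,72),(678,306),(70,306)]),("G",[(77,332),(672,332),(660,541),(85,543)])):
    uv=np.array(c)/3+(195-.33,60-.33);p=plane("w3",uv,5)
    print(n,p[:,:2].mean(0),np.linalg.norm(p[1]-p[0]),np.linalg.norm(p[2]-p[1]),np.arctan2(*(p[1]-p[0])[1::-1]),np.arctan2(*(p[2]-p[3])[1::-1]))
from station import arm
print(arm.get_obs()["ee_pos"],arm.get_obs()["q"])
E
```

```text
Y [507.21 334.71] 177.71483891069295 65.23746947122545 -0.08154820332489057 -0.0814063631713505
G [501.1  262.48] 176.43553578318625 64.17460712317904 -0.0813700813688149 -0.0775683675386995
[498.85 246.79 359.22] [-0.31  0.23 -0.27  1.7   0.06  1.23 -0.67]
```

```bash
python3 -m pendant '[{"dp":[0,0,0],"spin":-0.175},{"dp":[0,0,0],"spin":-0.175},{"dp":[0,0,0],"spin":-0.175},{"dp":[0,0,0],"spin":-0.175},{"dp":[0,0,0],"spin":-0.175},{"dp":[0,0,0],"spin":-0.175},{"dp":[0,0,0],"spin":-0.175},{"dp":[0,0,0],"spin":-0.175},{"dp":[0,0,0],"spin":-0.175},{"dp":[0,0,0],"spin":0}]'
python3 -m pendant '[{"dp":[0.010,0.01,0.022],"spin":0},{"dp":[0.010,0.02,0.022],"spin":0},{"dp":[0.010,0.03,0.022],"spin":0},{"dp":[0.011,0.03,0.022],"spin":0},{"dp":[0,0,0],"spin":0},{"dp":[0,0,0],"spin":0}]'
python3 - <<'E'
from h import *
snap("wrist","w4");snap("scene","sc4")
from station import arm
print(arm.get_obs()["ee_pos"],arm.get_obs()["eef_rot"])
E
```

```text
clock: 8.52
ee_pos: [499.0, 246.7, 359.5]
eef_rot: [-0.707, 0.707, -0.028, 0.028]
ft_force: [0.1, 0.6, -1.7]
grip_width: 29.8
clock: 9.28
ee_pos: [547.0, 331.1, 270.3]
eef_rot: [-0.707, 0.707, -0.028, 0.029]
ft_force: [1.0, 1.1, -2.4]
grip_width: 30.2
[547.1254049  330.89697447 271.1006738 ] [ 0.70672456 -0.70633824  0.02788541 -0.02913918]
```

View pics/w4.png

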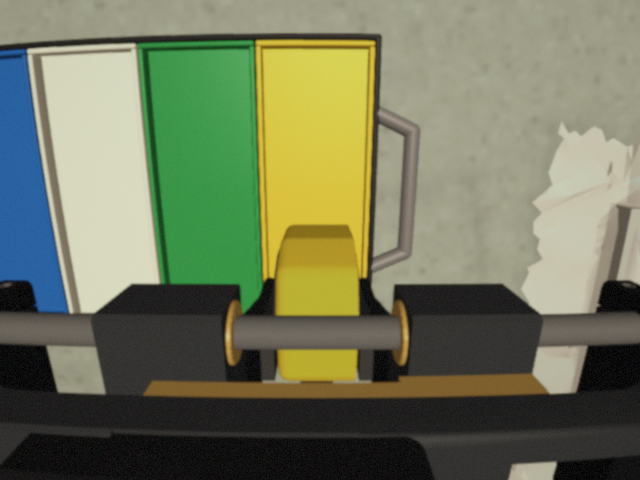

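```bash
python3 - <<'E'
from h import *
np.set_printoptions(suppress=True,precision=1)
crop("w4",0,25,400,300,2,"c5")
print(plane("w4",[(264,47),(371,47),(268,270),(365,270)],5))
th=-.081;c=np.array([507,334.]);ex=np.array([np.cos(th),np.sin(th)]);ey=np.array([-ex[1],ex[0]])
for s,t in((-88,-32),(-88,32),(88,-32),(88,32)):print(c+s*ex+t*ey)
E
```

```text
[[415.6 310.8   5. ]
 [420.8 375.6   5. ]
 [558.1 297.3   5. ]
 [563.5 364.8   5. ]]
[416.7 309.2]
[421.9 373. ]
[592.1 295. ]
[597.3 358.8]
```

View pics/c5.png

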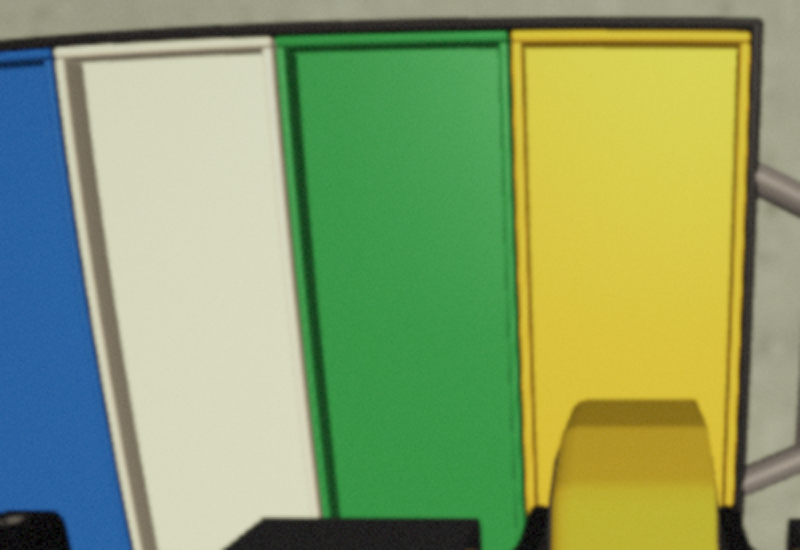

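```bash
python3 -m pendant '[{"dp":[0,0.025,0.001],"spin":0},{"dp":[0,0.025,0],"spin":0},{"dp":[0,0.01,0],"spin":0},{"dp":[0,0.001,0],"spin":0},{"dp":[0,0,0],"spin":0},{"dp":[0,0,0],"spin":0}]'
python3 -m pendant '[{"dp":[0,0.002,0],"spin":0},{"dp":[0,0,0],"spin":0}]'
```

```text
clock: 10.12
ee_pos: [547.2, 332.6, 209.8]
eef_rot: [0.707, -0.706, 0.027, -0.028]
ft_force: [-0.5, -0.5, -2.2]
grip_width: 29.5
clock: 10.38
ee_pos: [546.9, 332.4, 206.7]
eef_rot: [-0.707, 0.707, -0.028, 0.028]
ft_force: [0.3, 0.1, -2.2]
grip_width: 29.4
```

```bash
python3 -m pendant '[{"dp":[0,0.001,0],"spin":0},{"dp":[0,0.0,0],"spin":0}]'
python3 -m pendant '[{"dp":[0,0.001,0],"spin":0},{"dp":[0,0.0,0],"spin":0}]'
```

```text
clock: 10.62
ee_pos: [546.9, 332.4, 205.7]
eef_rot: [-0.707, 0.707, -0.028, 0.028]
ft_force: [0.3, 0.1, -2.3]
grip_width: 30.0
clock: 10.88
ee_pos: [546.9, 332.4, 204.8]
eef_rot: [0.707, -0.707, 0.028, -0.028]
ft_force: [-0.5, -0.2, -1.6]
grip_width: 30.0
```

```bash
python3 -m pendant '[{"dp":[0,0.001,0],"spin":0},{"dp":[0,0.0,0],"spin":0}]'
python3 -m pendant '[{"dp":[0,0.0005,0],"spin":0},{"dp":[0,0.0,0],"spin":0}]'
```

```text
clock: 11.12
ee_pos: [547.0, 332.4, 204.7]
eef_rot: [-0.707, 0.707, -0.028, 0.028]
ft_force: [-3.2, -3.0, 7.2]
grip_width: 29.7
clock: 11.38
ee_pos: [546.9, 332.5, 204.7]
eef_rot: [-0.707, 0.707, -0.028, 0.028]
ft_force: [-6.1, -4.7, 10.9]
grip_width: 29.7
```

```bash
python3 -m pendant '[{"dp":[0,-0.001,0],"spin":0},{"dp":[0,0.0,0],"spin":0}]'
python3 -m pendant '[{"dp":[0,0,0],"spin":0},{"dp":[0,0.0,0],"spin":0},{"dp":[0,0,0],"spin":0},{"dp":[0,0.0,0],"spin":0}]' 0.3
python3 -m pendant '[{"dp":[0,-0.01,0],"spin":0},{"dp":[0,-0.03,0],"spin":0},{"dp":[0,-0.04,0],"spin":0},{"dp":[0,-0.04,0],"spin":0},{"dp":[0,-0.03,0],"spin":0},{"dp":[-0.03,0,0],"spin":0},{"dp":[-0.03,0,0],"spin":0},{"dp":[0,0,0],"spin":0}]'
python3 - <<'E'
from h import *
snap("wrist","w5");snap("side","s5")
from station import arm
print(arm.get_obs()["ee_pos"])
E
```

```text
clock: 11.62
ee_pos: [547.0, 332.5, 204.7]
eef_rot: [0.707, -0.707, 0.028, -0.028]
ft_force: [-2.8, -2.2, 5.4]
grip_width: 29.8
clock: 12.12
ee_pos: [546.9, 332.4, 204.2]
eef_rot: [0.707, -0.707, 0.028, -0.028]
ft_force: [1.4, -0.4, 0.3]
grip_width: 55.1
clock: 13.12
ee_pos: [485.2, 338.1, 355.5]
eef_rot: [0.707, -0.706, 0.027, -0.027]
ft_force: [0.1, -0.4, -0.0]
grip_width: 56.4
[487.47069604 336.94770953 355.02424634]
```

View pics/w5.png

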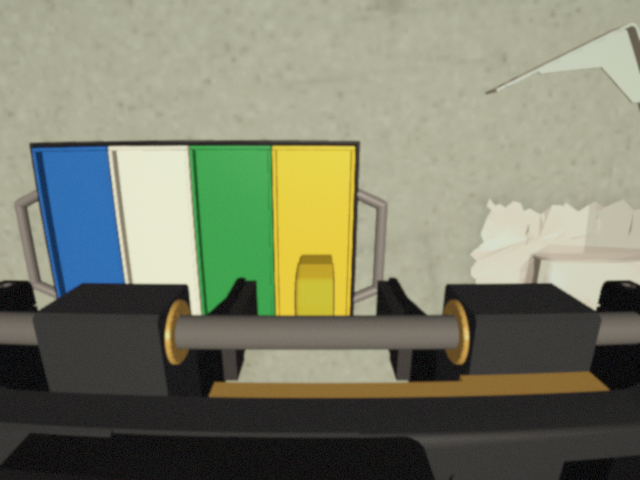

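The tape stands in the yellow compartment, seen at (316,285). The blue screwdriver is next.

```bash
python3 -m pendant '[{"dp":[0,0,0],"spin":0.169},{"dp":[0,0,0],"spin":0.169},{"dp":[0,0,0],"spin":0.169},{"dp":[0,0,0],"spin":0.169},{"dp":[0,0,0],"spin":0.169},{"dp":[0,0,0],"spin":0.169},{"dp":[0,0,0],"spin":0.169},{"dp":[0,0,0],"spin":0.169},{"dp":[0,0,0],"spin":0.169},{"dp":[0,0,0],"spin":0.169},{"dp":[0,0,0],"spin":0}]'
python3 -m pendant '[{"dp":[0.03,0,0.010],"spin":0},{"dp":[0.05,0,0.017],"spin":0},{"dp":[0.054,0,0.018],"spin":0},{"dp":[0.054,0,0.018],"spin":0},{"dp":[0.054,0,0.018],"spin":0},{"dp":[0.054,0,0.018],"spin":0},{"dp":[0.054,0,0.018],"spin":0},{"dp":[0.04,0,0.013],"spin":0},{"dp":[0.028,0,0.009],"spin":0},{"dp":[0,0,0],"spin":0},{"dp":[0,0,0],"spin":0}]'
python3 - <<'E'
from h import *
snap("wrist","w6")
from station import arm
print(arm.get_obs()["ee_pos"])
E
```

```text
clock: 14.6
ee_pos: [487.9, 336.9, 354.3]
eef_rot: [-0.448, 0.448, -0.547, 0.547]
ft_force: [0.1, -0.2, -0.3]
grip_width: 56.6
clock: 15.98
ee_pos: [541.3, -99.6, 354.2]
eef_rot: [0.449, -0.449, 0.546, -0.546]
ft_force: [-0.1, 0.7, -0.1]
grip_width: 56.6
[541.35192587 -99.10888909 354.24044049]
```

View pics/w6.png

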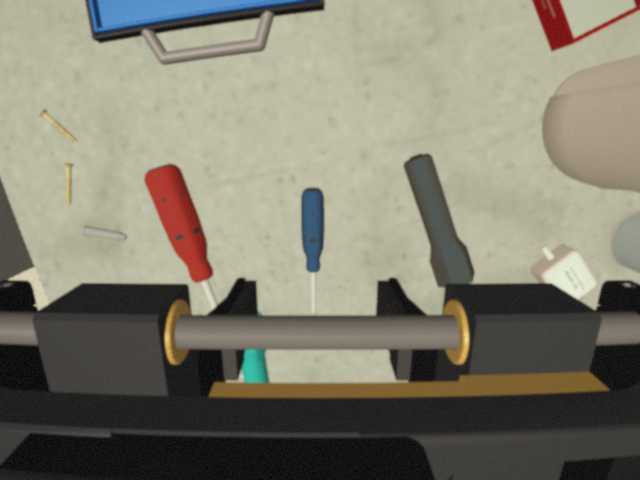

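The blue screwdriver's handle is at (312,228), the torch at (440,220) and the red screwdriver at (180,220).

```bash
python3 - <<'E'
from h import *
np.set_printoptions(suppress=True,precision=1)
P=cloud("w6");crop("w6",280,140,490,320,3.8,"c6")
for n,(u0,v0,u1,v1),zl in (("sd",(290,180,335,280),9),("torch",(395,140,480,292),14),("red",(140,160,220,283),12)):
    q=P[v0:v1,u0:u1].reshape(-1,3);q=q[q[:,2]>zl]
    print(n,len(q),cv2.minAreaRect(q[:,:2].astype(np.float32)),q[:,2].max(),np.median(P[v0:v1,u0:u1,2]))
print(plane("w6",[(312.5,189),(312.5,271),(313,312)],[10,10,8]))
E
```

```text
sd 1736 ((535.0999145507812, -106.95977783203125), (84.5504379272461, 20.612186431884766), 78.13558959960938) 21.104136488603956 nan
torch 4659 ((622.65625, -119.17318725585938), (78.6808853149414, 121.3988037109375), 14.43152904510498) 252.00098942831912 nan
red 4091 ((424.87554931640625, -76.05973815917969), (32.13982009887695, 110.91997528076172), 5.592182636260986) 33.302936911645475 nan
[[ 543.3  -66.5   10. ]
 [ 528.4 -140.6   10. ]
 [ 520.5 -182.4    8. ]]
```

View pics/c6.png

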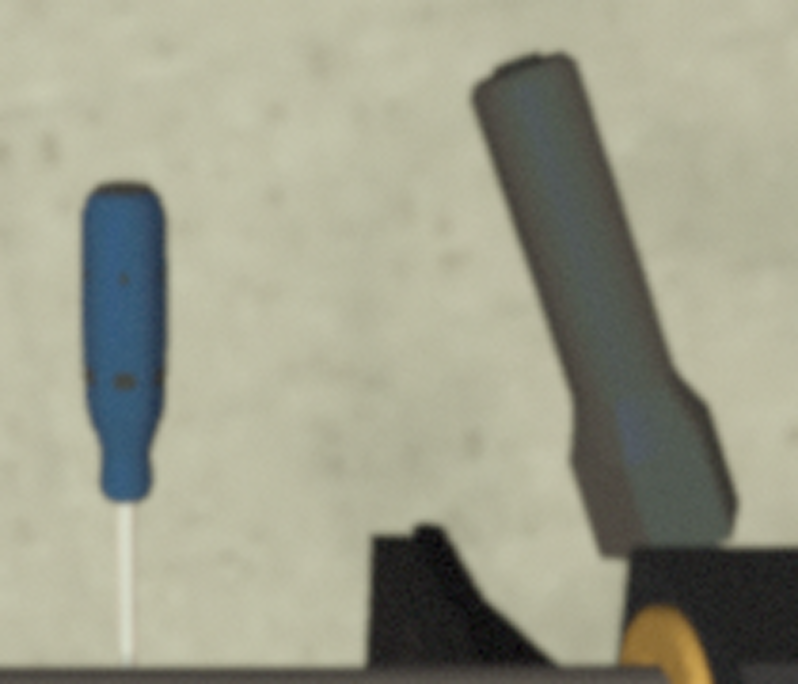

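```bash
python3 -m pendant '[{"dp":[-0.003,0.02,-0.0045],"spin":0},{"dp":[0,0.04,0],"spin":0},{"dp":[0,0.04,0],"spin":0},{"dp":[0,0.035,0],"spin":0},{"dp":[0,0.02,0],"spin":0},{"dp":[0,0.007,0],"spin":0},{"dp":[0,0,0],"spin":0},{"dp":[0,0,0],"spin":0}]'
```

```text
clock: 17.02
ee_pos: [537.9, -96.1, 193.3]
eef_rot: [-0.449, 0.448, -0.546, 0.547]
ft_force: [0.9, -1.1, 0.2]
grip_width: 56.4
```

```bash
python3 -m pendant '[{"dp":[0,0.0055,0],"spin":0},{"dp":[0,0,0],"spin":0}]'
python3 -m pendant '[{"dp":[0,0,0],"spin":0},{"dp":[0,0,0],"spin":0},{"dp":[0,0,0],"spin":0},{"dp":[0,0,0],"spin":0},{"dp":[0,0,0],"spin":0},{"dp":[0,0,0],"spin":0}]' -1
python3 -m pendant '[{"dp":[0,-0.01,0],"spin":0},{"dp":[0,-0.03,0],"spin":0},{"dp":[0,-0.04,0],"spin":0},{"dp":[0,-0.04,0],"spin":0},{"dp":[0,-0.02,0],"spin":0},{"dp":[0,0,0],"spin":0}]'
python3 - <<'E'
from h import *
snap("wrist","w7");snap("side","s7");crop("side","s7"and 0,0,1,1,1,"x") if 0 else crop("s7",240,130,400,270,5,"c7")
from station import arm
print(arm.get_obs()["ee_pos"])
E
```

```text
clock: 17.27
ee_pos: [537.2, -96.2, 186.6]
eef_rot: [0.448, -0.448, 0.547, -0.547]
ft_force: [0.1, 0.3, 0.5]
grip_width: 56.4
clock: 18.02
ee_pos: [537.4, -96.2, 186.8]
eef_rot: [-0.448, 0.448, -0.547, 0.547]
ft_force: [-0.0, -0.4, 0.0]
grip_width: 19.6
clock: 18.77
ee_pos: [537.7, -96.3, 328.8]
eef_rot: [-0.449, 0.447, -0.546, 0.548]
ft_force: [-1.2, 0.9, -1.2]
grip_width: 19.4
[537.04879269 -96.18727038 326.18315285]
```

View pics/w7.png

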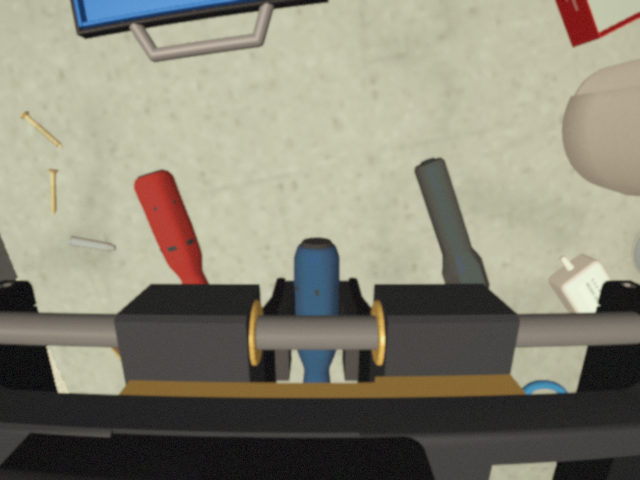

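View pics/c7.png

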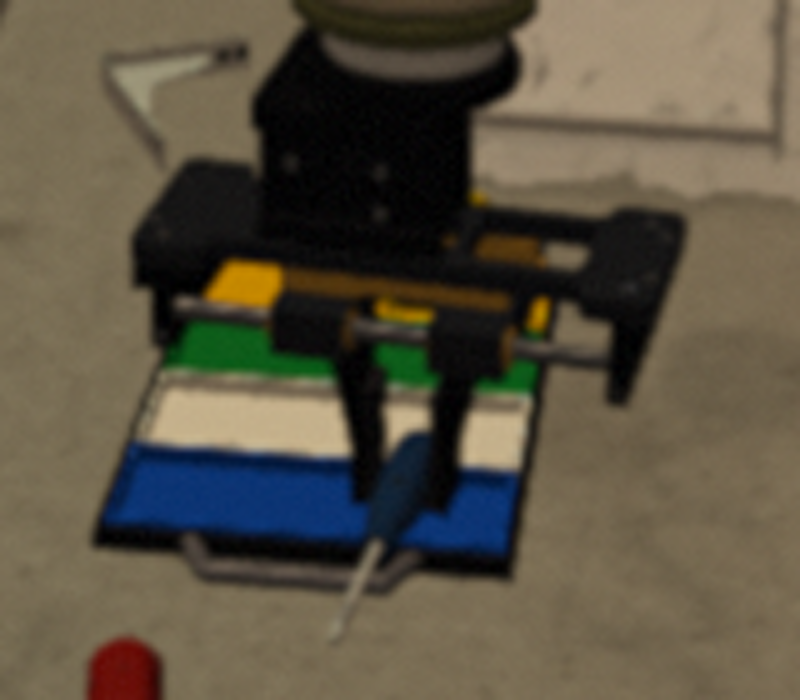

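```bash
python3 -m pendant '[{"dp":[-0.02,0,-0.012],"spin":0},{"dp":[-0.036,0,-0.0234],"spin":0},{"dp":[-0.036,0,-0.0234],"spin":0},{"dp":[-0.036,0,-0.0234],"spin":0},{"dp":[-0.036,0,-0.0234],"spin":0},{"dp":[-0.036,0,-0.0234],"spin":0},{"dp":[0,0,0],"spin":0}]'
python3 -m pendant '[{"dp":[0,0,0],"spin":-0.1686},{"dp":[0,0,0],"spin":-0.1686},{"dp":[0,0,0],"spin":-0.1686},{"dp":[0,0,0],"spin":-0.1686},{"dp":[0,0,0],"spin":-0.1686},{"dp":[0,0,0],"spin":-0.1686},{"dp":[0,0,0],"spin":-0.1686},{"dp":[0,0,0],"spin":-0.1686},{"dp":[0,0,0],"spin":-0.1686},{"dp":[0,0,0],"spin":-0.1686},{"dp":[0,0,0],"spin":0}]'
python3 - <<'E'
from h import *
snap("wrist","w8")
from station import arm
print(arm.get_obs()["ee_pos"],arm.get_obs()["eef_rot"])
E
```

```text
clock: 19.75
ee_pos: [448.7, 128.1, 325.6]
eef_rot: [0.449, -0.45, 0.546, -0.545]
ft_force: [0.9, 0.0, -0.6]
grip_width: 19.9
clock: 21.12
ee_pos: [450.3, 124.4, 325.9]
eef_rot: [-0.706, 0.707, -0.03, 0.029]
ft_force: [-0.3, 0.2, -0.9]
grip_width: 19.7
[450.24345655 124.55185881 325.98927171] [-0.70625889  0.70660452 -0.0313199   0.03045473]
```

View pics/w8.png

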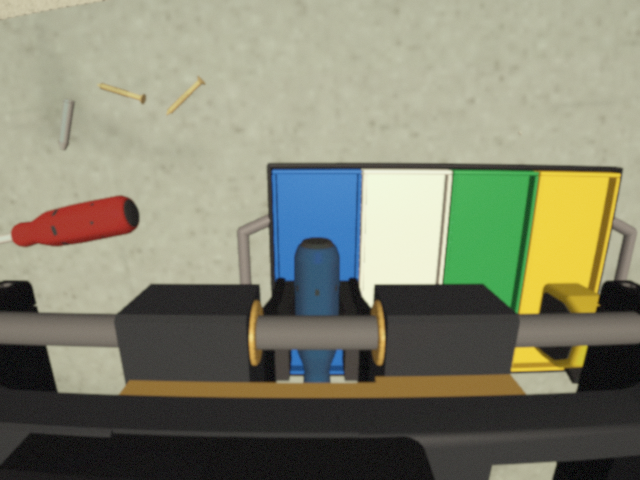

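```bash
python3 - <<'E'
from h import *
np.set_printoptions(suppress=True,precision=1)
crop("w8",255,155,455,390,3,"c8")
E
```

```text
(no output)
```

View pics/c8.png

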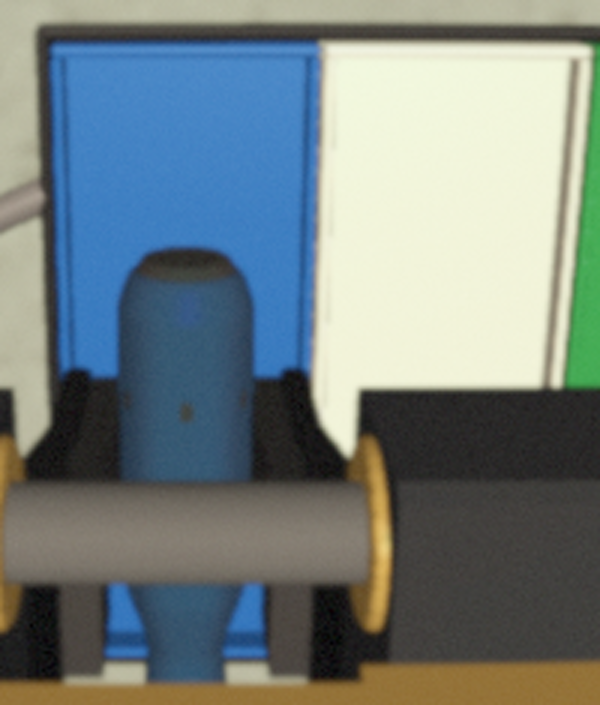

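```bash
python3 - <<'E'
from h import *
np.set_printoptions(suppress=True,precision=2)
g=lambda x,y:(x/3+255-.33,y/3+155-.33)
p=plane("w8",[g(66,58),g(308,58),g(74,360),g(303,360),g(186,635),g(186,58)],5)[:,:2];print(p)
ex=np.array([np.cos(-.081),np.sin(-.081)]);ey=np.array([-ex[1],ex[0]])
print("cross coord",p@ey,"along",p@ex,"B model",np.array([489.8,121.6])@ey,np.array([489.8,121.6])@ex,"TCP",np.array([450.2,124.5])@ey)
print(np.arctan2(*(p[2]-p[0])[::-1]),np.arctan2(*(p[3]-p[1])[::-1]))
E
```

```text
[[399.57  97.54]
 [404.99 161.85]
 [484.72  90.29]
 [490.21 155.64]
 [577.75 114.64]
 [402.3  129.43]]
cross coord [129.55 194.09 129.21 194.8  161.01 161.55] along [390.37 390.57 475.83 476.01 566.58 390.51] B model 160.83174018506142 478.35525642460004 TCP 160.51813829554365
-0.08494389239116695 -0.07269809223479835
```

```bash
python3 -m pendant '[{"dp":[0,0.02,0.0012],"spin":0},{"dp":[0,0.035,0],"spin":0},{"dp":[0,0.035,0],"spin":0},{"dp":[0,0.025,0],"spin":0},{"dp":[0,0.010,0],"spin":0},{"dp":[0,0,0],"spin":0},{"dp":[0,0,0],"spin":0}]'
python3 - <<'E'
from h import *
snap("wrist","w9")
E
```

```text
clock: 22.05
ee_pos: [450.8, 126.5, 202.7]
eef_rot: [0.707, -0.706, 0.029, -0.03]
ft_force: [0.1, -0.6, -0.2]
grip_width: 19.6
```

View pics/w9.png

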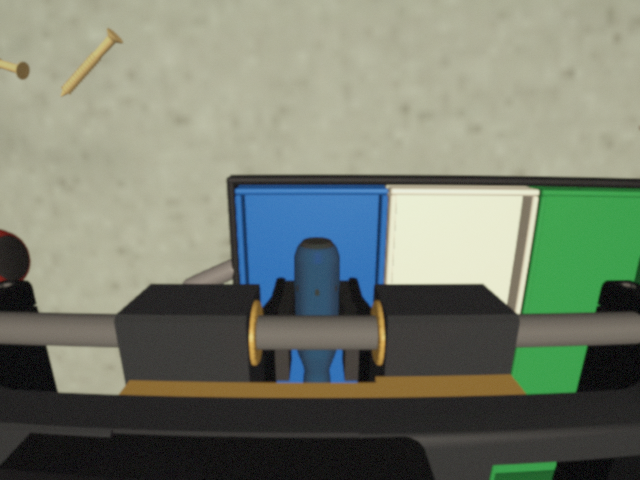

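```bash
python3 -m pendant '[{"dp":[0,0.006,-0.0015],"spin":0},{"dp":[0,0.002,0],"spin":0},{"dp":[0,0,0],"spin":0},{"dp":[0,0,0],"spin":0}]'
python3 -m pendant '[{"dp":[0,0.001,0],"spin":0},{"dp":[0,0,0],"spin":0}]'
python3 -m pendant '[{"dp":[0,0.001,0],"spin":0},{"dp":[0,0,0],"spin":0}]'
```

```text
clock: 22.6
ee_pos: [450.2, 125.0, 193.8]
eef_rot: [0.707, -0.706, 0.029, -0.029]
ft_force: [0.6, 0.4, -0.9]
grip_width: 19.6
clock: 22.85
ee_pos: [450.2, 125.0, 192.8]
eef_rot: [0.707, -0.706, 0.029, -0.029]
ft_force: [0.1, -0.8, -0.6]
grip_width: 19.8
clock: 23.1
ee_pos: [450.2, 125.0, 191.8]
eef_rot: [0.707, -0.706, 0.029, -0.029]
ft_force: [-0.0, 0.4, -1.4]
grip_width: 19.3
```

```bash
python3 -m pendant '[{"dp":[0,0.0007,0],"spin":0},{"dp":[0,0,0],"spin":0}]'
python3 -m pendant '[{"dp":[0,0.0007,0],"spin":0},{"dp":[0,0,0],"spin":0}]'
```

```text
clock: 23.35
ee_pos: [450.2, 125.0, 191.7]
eef_rot: [-0.706, 0.707, -0.029, 0.029]
ft_force: [-4.6, -1.3, 10.2]
grip_width: 19.8
clock: 23.6
ee_pos: [450.3, 125.0, 191.6]
eef_rot: [-0.706, 0.707, -0.029, 0.029]
ft_force: [-8.1, -3.6, 20.5]
grip_width: 19.7
```

```bash
python3 -m pendant '[{"dp":[0,-0.0013,0],"spin":0},{"dp":[0,0,0],"spin":0}]'
python3 -m pendant '[{"dp":[0,0,0],"spin":0},{"dp":[0,0,0],"spin":0},{"dp":[0,0,0],"spin":0}]' -0.38
python3 -m pendant '[{"dp":[0,-0.006,0],"spin":0},{"dp":[0,-0.01,0],"spin":0},{"dp":[0,-0.03,0],"spin":0},{"dp":[0,-0.04,0],"spin":0},{"dp":[0,-0.04,0],"spin":0},{"dp":[-0.03,-0.02,0],"spin":0},{"dp":[0,0,0],"spin":0},{"dp":[0,0,0],"spin":0}]'
python3 - <<'E'
from h import *
snap("wrist","w10");snap("side","s10");crop("s10",240,130,400,270,5,"c10")
E
```

```text
clock: 23.85
ee_pos: [450.2, 125.0, 191.7]
eef_rot: [0.707, -0.706, 0.029, -0.029]
ft_force: [-1.1, -1.8, 4.4]
grip_width: 19.6
clock: 24.22
ee_pos: [450.2, 124.9, 191.6]
eef_rot: [0.707, -0.706, 0.029, -0.029]
ft_force: [-0.6, 0.9, -0.7]
grip_width: 26.8
clock: 25.22
ee_pos: [420.4, 127.3, 337.9]
eef_rot: [0.707, -0.706, 0.029, -0.03]
ft_force: [0.7, 0.8, -0.1]
grip_width: 27.2
```

View pics/w10.png

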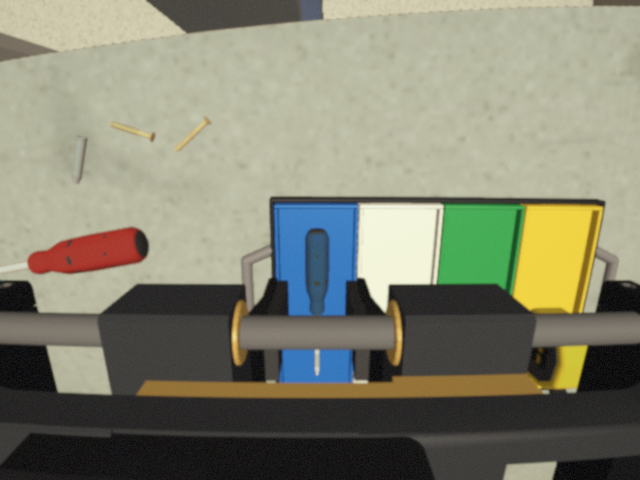

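View pics/c10.png

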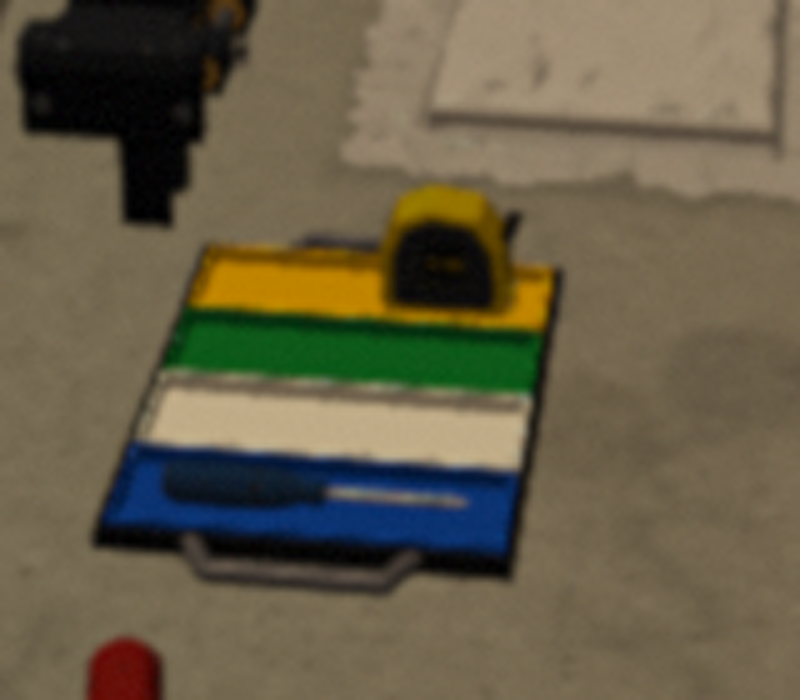

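The screwdriver lies centred in blue and the tape stands in yellow. Next I measure the torch from w6, excluding the gripper.

```bash
python3 - <<'E'
from h import *
np.set_printoptions(suppress=True,precision=1)
P=cloud("w6")
q=P[140:300,390:500].reshape(-1,3);q=q[(q[:,2]>10)&(q[:,2]<45)]
q=q[(q[:,1]>-190)&(q[:,0]<720)]
r=cv2.minAreaRect(q[:,:2].astype(np.float32));print(len(q),r,q[:,2].max())
# barrel only: y >-110
b=q[q[:,1]>-115];c=b[:,:2].mean(0);print(cv2.minAreaRect(b[:,:2].astype(np.float32)))
P2=cloud("side0");t=P2[265:325,350:400].reshape(-1,3);t=t[(t[:,2]>8)&(t[:,2]<45)];print(cv2.minAreaRect(t[:,:2].astype(np.float32)))
print(plane("w6",[(418.5,157),(457,287)],[16,16]))
E
```

```text
4380 ((646.1578369140625, -113.96821594238281), (36.97162628173828, 120.84668731689453), 10.385758399963379) 32.674314023666454
((640.3257446289062, -85.78267669677734), (25.416942596435547, 63.30003356933594), 10.984589576721191)
((648.0849609375, -116.86552429199219), (36.720157623291016, 121.33323669433594), 8.383996963500977)
[[ 636.2  -56.3   16. ]
 [ 657.2 -180.1   16. ]]
```

```bash
python3 - <<'E'
from h import *
np.set_printoptions(suppress=True,precision=0)
c=np.array([646,-114.]);ps=.185
ez=np.array([np.cos(ps),np.sin(ps)]);ey=np.array([-ez[1],ez[0]])
for f in("side0","s10","wrist0","w6"):
    P=cloud(f).reshape(-1,3);P=P[np.isfinite(P[:,0])]
    m=(P[:,0]>660)&(P[:,0]<850)&(P[:,1]>-260)&(P[:,1]<80)&(P[:,2]>40)&(P[:,2]<300);q=P[m]
    if f in("wrist0","w6"): q=q[q[:,2]<180]
    if not len(q):continue
    j=(q[:,:2]-c)@ez;l=(q[:,:2]-c)@ey
    for lo in range(-100,160,20):
        k=(l>=lo)&(l<lo+20)
        if k.sum()>5: print(f,lo,"min jaw",np.percentile(j[k],2),"zmax",q[k][:,2].max(), "n",k.sum())
E
```

```text
side0 -100 min jaw 153.6569027061688 zmax 244.3859264946894 n 376
side0 -40 min jaw 131.29385295857188 zmax 228.3657636141125 n 104
side0 -20 min jaw 120.09326575823998 zmax 231.3392389942299 n 3215
side0 0 min jaw 112.13616124903639 zmax 231.67900414319462 n 885
side0 20 min jaw 111.64685024756164 zmax 231.56692188702146 n 431
side0 40 min jaw 115.68871909353946 zmax 230.96010586247644 n 310
side0 60 min jaw 49.43803212194375 zmax 299.9728146783465 n 128
side0 80 min jaw 40.247218346849436 zmax 290.3751691688114 n 148
side0 100 min jaw 41.06724035884305 zmax 299.77404065902084 n 76
s10 -100 min jaw 153.52644283590894 zmax 244.718826585493 n 366
s10 -40 min jaw 131.4639722173958 zmax 227.9086952178983 n 95
s10 -20 min jaw 119.7410797437924 zmax 231.3774784292645 n 3262
s10 0 min jaw 112.49477355626942 zmax 231.9842152430324 n 854
s10 20 min jaw 111.54505030050012 zmax 231.35110988044454 n 425
s10 40 min jaw 115.10850012972837 zmax 232.28680251427517 n 314
s10 60 min jaw 133.22956820250016 zmax 231.15850846230603 n 89
wrist0 0 min jaw 114.42897688011936 zmax 69.58666321181232 n 24
wrist0 20 min jaw 113.78589780822892 zmax 126.21948461911313 n 550
wrist0 40 min jaw 115.88698532415972 zmax 144.09732844760342 n 1531
wrist0 60 min jaw 126.88691014686086 zmax 177.83800394771922 n 4872
w6 -20 min jaw 121.26289223634087 zmax 93.02769678669893 n 492
w6 0 min jaw 114.31966281771572 zmax 104.85550585755229 n 1282
w6 20 min jaw 113.29992731307185 zmax 109.51823279924031 n 1899
w6 40 min jaw 115.6169290024025 zmax 108.69799128870409 n 2171
w6 60 min jaw 125.84543894367229 zmax 101.86870716792791 n 1617
```

```bash
python3 - <<'E'
from h import *
crop("side0",350,160,540,400,3,"c11")
E
```

```text
(no output)
```

View pics/c11.png

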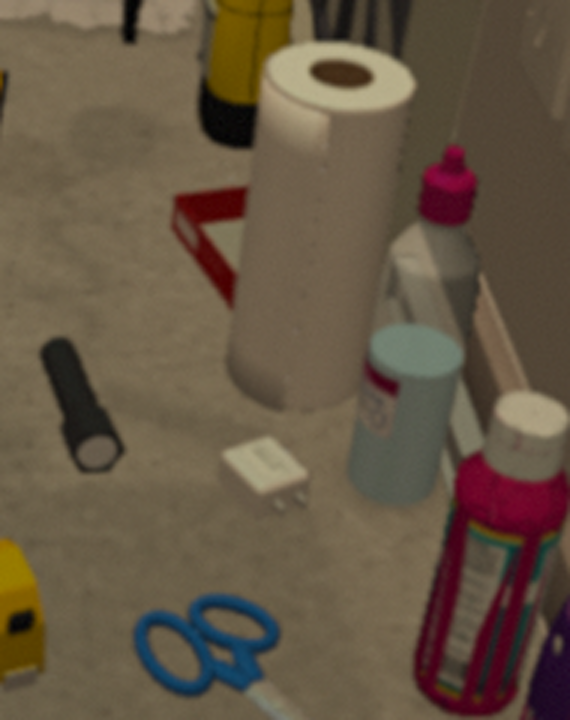

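The roll leaves about 17 mm beside the gripper body at the torch. I go there and check from above first.

```bash
python3 -m pendant '[{"dp":[0,-0.01,0],"spin":0.163},{"dp":[0,-0.01,0],"spin":0.163},{"dp":[0,-0.01,0],"spin":0.163},{"dp":[0,-0.01,0],"spin":0.163},{"dp":[0,0,0],"spin":0.163},{"dp":[0,0,0],"spin":0.163},{"dp":[0,0,0],"spin":0.163},{"dp":[0,0,0],"spin":0.163},{"dp":[0,0,0],"spin":0}]' 0.2
python3 -m pendant '[{"dp":[0.02,0,0.013],"spin":0},{"dp":[0.035,0,0.022],"spin":0},{"dp":[0.044,0,0.028],"spin":0},{"dp":[0.044,0,0.028],"spin":0},{"dp":[0.044,0,0.028],"spin":0},{"dp":[0.044,0,0.028],"spin":0},{"dp":[0.03,0,0.019],"spin":0},{"dp":[0.018,0,0.011],"spin":0},{"dp":[0,0,0],"spin":0},{"dp":[0,0,0],"spin":0}]'
python3 - <<'E'
from h import *
snap("wrist","w11")
from station import arm
print(arm.get_obs()["ee_pos"])
E
```

```text
clock: 26.45
ee_pos: [420.6, 127.3, 377.0]
eef_rot: [-0.544, 0.544, -0.452, 0.451]
ft_force: [0.1, -0.7, 0.1]
grip_width: 52.3
clock: 27.7
ee_pos: [645.1, -113.6, 377.2]
eef_rot: [-0.544, 0.544, -0.452, 0.451]
ft_force: [1.1, 0.9, 0.1]
grip_width: 52.1
[ 645.04460185 -113.42235388  377.51670124]
```

View pics/w11.png

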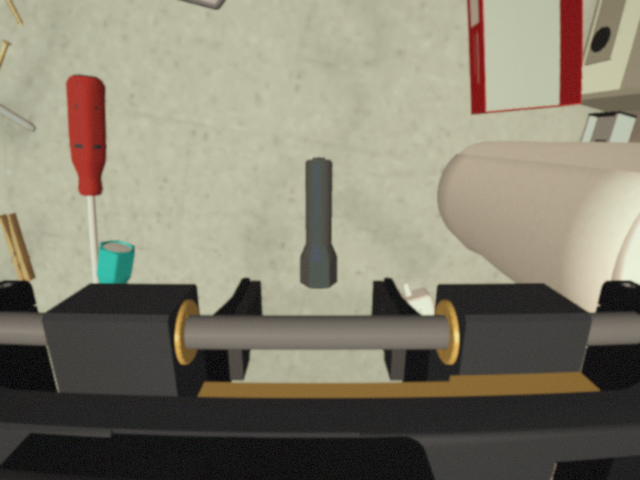

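```bash
python3 - <<'E'
from h import *
P=cloud("w11")
q=P[150:290,295:345].reshape(-1,3);q=q[(q[:,2]>10)&(q[:,2]<45)]
r=cv2.minAreaRect(q[:,:2].astype(np.float32));print(len(q),r,q[:,2].max())
print(plane("w11",[(318,158),(318.5,288)],[18,16]))
E
```

```text
3835 ((646.9320068359375, -113.56175231933594), (36.283382415771484, 120.53216552734375), 10.045320510864258) 33.04379936453046
[[ 634.58233935  -55.42754653   18.        ]
 [ 658.51224768 -178.38625286   16.        ]]
```

```bash
python3 -m pendant '[{"dp":[0.001,0.02,0.0015],"spin":0},{"dp":[0,0.04,0],"spin":0},{"dp":[0,0.04,0],"spin":0},{"dp":[0,0.04,0],"spin":0},{"dp":[0,0.025,0],"spin":0},{"dp":[0,0.013,0],"spin":0},{"dp":[0,0,0],"spin":0},{"dp":[0,0,0],"spin":0}]'
```

```text
clock: 28.75
ee_pos: [647.4, -115.2, 200.8]
eef_rot: [0.544, -0.543, 0.451, -0.452]
ft_force: [-0.3, -0.2, 0.7]
grip_width: 52.3
```

```bash
python3 -m pendant '[{"dp":[0,0.009,0],"spin":0},{"dp":[0,0,0],"spin":0}]'
python3 -m pendant '[{"dp":[0,0,0],"spin":0},{"dp":[0,0,0],"spin":0},{"dp":[0,0,0],"spin":0},{"dp":[0,0,0],"spin":0},{"dp":[0,0,0],"spin":0},{"dp":[0,0,0],"spin":0}]' -1
python3 -m pendant '[{"dp":[0,-0.01,0],"spin":0},{"dp":[0,-0.03,0],"spin":0},{"dp":[0,-0.04,0],"spin":0},{"dp":[0,-0.04,0],"spin":0},{"dp":[0,-0.04,0],"spin":0},{"dp":[0,0,0],"spin":0}]'
python3 - <<'E'
from h import *
snap("wrist","w12");snap("side","s12");crop("s12",310,150,470,290,5,"c12")
E
```

```text
clock: 29.0
ee_pos: [646.8, -115.2, 190.2]
eef_rot: [-0.544, 0.544, -0.452, 0.452]
ft_force: [0.6, 0.3, 0.1]
grip_width: 52.2
clock: 29.75
ee_pos: [647.1, -115.2, 190.8]
eef_rot: [0.544, -0.544, 0.452, -0.452]
ft_force: [-0.4, 0.1, 2.6]
grip_width: 30.3
clock: 30.5
ee_pos: [647.6, -115.3, 355.1]
eef_rot: [0.545, -0.543, 0.45, -0.454]
ft_force: [-0.4, 0.2, -1.5]
grip_width: 30.0
```

View pics/w12.png

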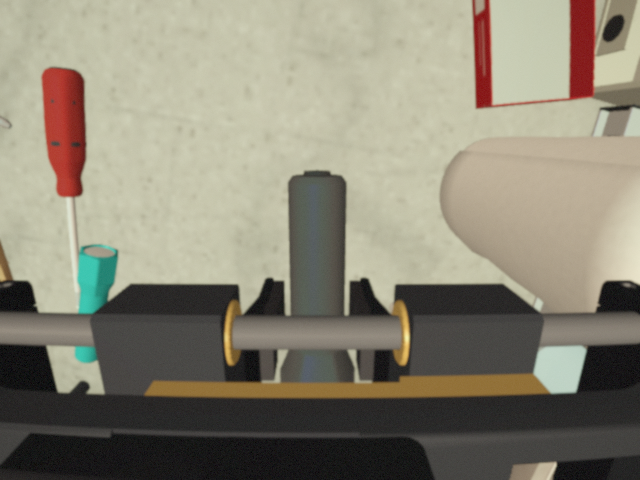

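View pics/c12.png

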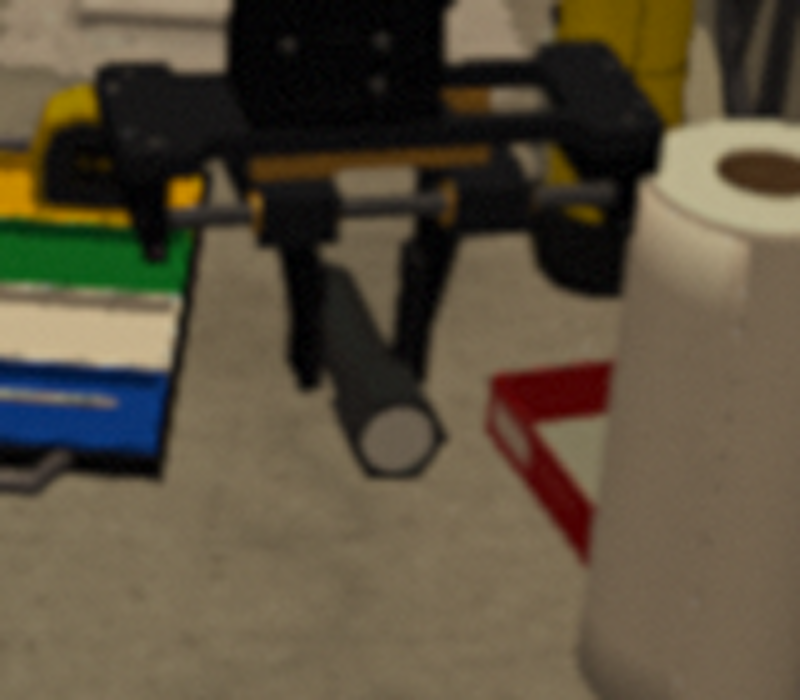

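```bash
python3 - <<'E'
from h import *
np.set_printoptions(suppress=True,precision=1)
P=cloud("w12")
for v in range(180,285,12):print(v,P[v,317])
for v in (365,375):print(v,P[v,317])
S=cloud("s12");q=S[180:260,330:420].reshape(-1,3);q=q[(q[:,2]>130)&(q[:,2]<210)&(q[:,1]<-140)];print(np.nanmin(q,0),np.nanmax(q,0))
E
```

```text
180 [637.7 -57.6 188.2]
192 [638.5 -62.1 188.8]
204 [639.4 -66.7 189. ]
216 [640.3 -71.4 189.2]
228 [641.2 -76.5 188.1]
240 [642.1 -81.3 188.7]
252 [643.  -86.2 188.8]
264 [643.8 -90.5 191.3]
276 [644.9 -96.3 189.3]
365 [ 652.4 -136.5  191.9]
375 [ 653.2 -140.7  193.2]
[ 635.6 -181.   161.2] [ 675.2 -140.   196.2]
```

```bash
python3 - <<'E'
from h import *
np.set_printoptions(suppress=True,precision=1)
for f in("w4","w9","w8"):
    P=cloud(f)
    m=(P[...,0]>430)&(P[...,0]<560)&(P[...,1]>60)&(P[...,1]<400)&(P[...,2]<40)
    q=P[m];c=q[:,0]*.081+q[:,1]*.9967
    for t in(196.8,267.8,338.8,303,232):
        k=abs(c-t)<2.5
        if k.sum()>20:print(f,t,np.percentile(q[k][:,2],[10,50,90]))
E
```

```text
w4 196.8 [12.  13.7 14.7]
w4 267.8 [11.9 13.7 14.7]
w4 338.8 [10.  13.6 14.7]
w4 303 [3.1 4.  4.9]
w4 232 [3.2 4.  5. ]
w9 196.8 [10.2 13.6 14.4]
w9 267.8 [12.3 13.5 14.4]
w9 303 [3.1 3.9 4.6]
w9 232 [3.2 4.  4.7]
w8 196.8 [ 9.1 13.6 14.6]
w8 267.8 [11.4 13.5 14.4]
w8 338.8 [12.  13.5 14.4]
w8 303 [3.  3.9 4.8]
w8 232 [3.1 3.9 4.8]
```

```bash
python3 -m pendant '[{"dp":[0,0,-0.021],"spin":0},{"dp":[-0.034,0,-0.02],"spin":0},{"dp":[-0.05,0,-0.01],"spin":0},{"dp":[-0.05,0,-0.01],"spin":0},{"dp":[-0.05,0,-0.01],"spin":0},{"dp":[-0.05,0,-0.01],"spin":0},{"dp":[-0.05,0,-0.01],"spin":0},{"dp":[-0.05,0,0],"spin":0},{"dp":[-0.045,0,0],"spin":0},{"dp":[-0.025,0,0],"spin":0},{"dp":[0,0,0],"spin":0}]'
python3 -m pendant '[{"dp":[0,0,0],"spin":-0.163},{"dp":[0,0,0],"spin":-0.163},{"dp":[0,0,0],"spin":-0.163},{"dp":[0,0,0],"spin":-0.163},{"dp":[0,0,0],"spin":-0.163},{"dp":[0,0,0],"spin":-0.163},{"dp":[0,0,0],"spin":-0.163},{"dp":[0,0,0],"spin":-0.163},{"dp":[0,0,0],"spin":0}]'
python3 - <<'E'
from h import *
snap("wrist","w13")
crop("w13",120,140,520,400,2,"c13")
from station import arm
print(arm.get_obs()["ee_pos"],arm.get_obs()["eef_rot"])
E
```

```text
clock: 31.98
ee_pos: [482.3, 267.3, 349.2]
eef_rot: [-0.544, 0.545, -0.451, 0.45]
ft_force: [0.6, -0.4, -1.7]
grip_width: 30.4
clock: 33.1
ee_pos: [483.8, 264.1, 349.8]
eef_rot: [-0.706, 0.707, -0.031, 0.03]
ft_force: [0.4, -0.6, -1.2]
grip_width: 29.8
[483.80361738 264.30948429 349.93416638] [-0.70610505  0.70675071 -0.03131356  0.03063584]
```

View pics/c13.png

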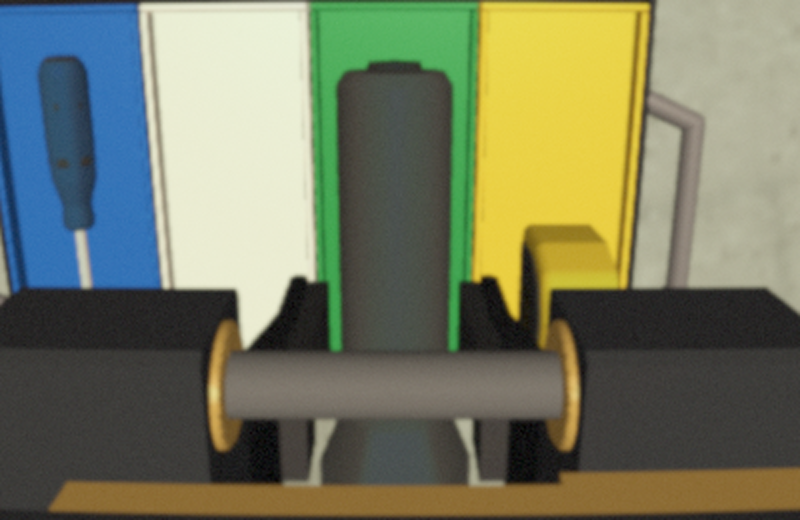

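```bash
python3 -m pendant '[{"dp":[0,0.02,0.0005],"spin":0},{"dp":[0,0.035,0],"spin":0},{"dp":[0,0.035,0],"spin":0},{"dp":[0,0.03,0],"spin":0},{"dp":[0,0.02,0],"spin":0},{"dp":[0,0,0],"spin":0},{"dp":[0,0,0],"spin":0}]'
python3 - <<'E'
from h import *
snap("wrist","w14")
crop("w14",120,100,520,400,2,"c14")
E
```

```text
clock: 34.02
ee_pos: [484.0, 265.9, 211.4]
eef_rot: [0.707, -0.706, 0.03, -0.03]
ft_force: [0.3, -0.3, -0.9]
grip_width: 30.2
```

View pics/c14.png

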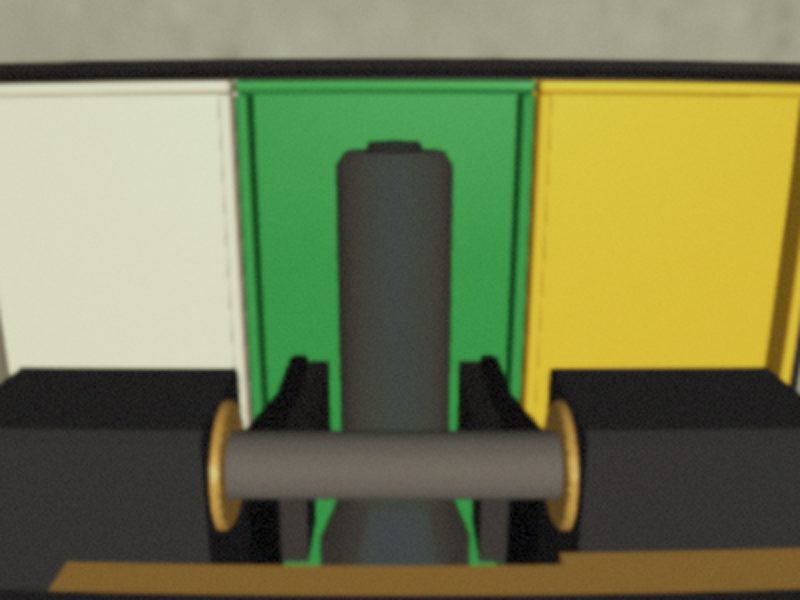

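```bash
python3 -m pendant '[{"dp":[0,0.007,-0.0013],"spin":0},{"dp":[0,0.005,0],"spin":0},{"dp":[0,0,0],"spin":0},{"dp":[0,0,0],"spin":0}]'
python3 -m pendant '[{"dp":[0,0.001,0],"spin":0},{"dp":[0,0,0],"spin":0}]'
```

```text
clock: 34.58
ee_pos: [483.6, 264.6, 198.7]
eef_rot: [0.707, -0.706, 0.029, -0.029]
ft_force: [-0.5, 0.8, -0.9]
grip_width: 30.3
clock: 34.83
ee_pos: [483.6, 264.5, 197.7]
eef_rot: [0.707, -0.706, 0.029, -0.029]
ft_force: [0.4, -1.0, -1.8]
grip_width: 30.4
```

```bash
python3 -m pendant '[{"dp":[0,0.001,0],"spin":0},{"dp":[0,0,0],"spin":0}]'
python3 -m pendant '[{"dp":[0,0.001,0],"spin":0},{"dp":[0,0,0],"spin":0}]'
python3 -m pendant '[{"dp":[0,0.0007,0],"spin":0},{"dp":[0,0,0],"spin":0}]'
```

```text
clock: 35.08
ee_pos: [483.5, 264.5, 196.6]
eef_rot: [-0.706, 0.707, -0.029, 0.029]
ft_force: [-0.4, -0.3, -1.4]
grip_width: 30.2
clock: 35.33
ee_pos: [483.6, 264.6, 195.8]
eef_rot: [0.707, -0.706, 0.029, -0.029]
ft_force: [-1.6, 0.2, 1.4]
grip_width: 30.3
clock: 35.58
ee_pos: [483.6, 264.6, 195.7]
eef_rot: [-0.706, 0.707, -0.029, 0.029]
ft_force: [-3.8, -1.9, 8.9]
grip_width: 30.2
```

```bash
python3 -m pendant '[{"dp":[0,-0.0006,0],"spin":0},{"dp":[0,0,0],"spin":0}]'
python3 -m pendant '[{"dp":[0,0,0],"spin":0},{"dp":[0,0,0],"spin":0}]' -0.25
python3 -m pendant '[{"dp":[0,-0.003,0],"spin":0},{"dp":[0,0,0],"spin":0}]' 
python3 -m pendant '[{"dp":[0,0,0],"spin":0},{"dp":[0,0,0],"spin":0}]' -0.1
python3 -m pendant '[{"dp":[0,-0.006,0],"spin":0},{"dp":[0,-0.02,0],"spin":0},{"dp":[0,-0.03,0],"spin":0},{"dp":[0,-0.04,0],"spin":0},{"dp":[0,-0.04,0],"spin":0},{"dp":[0,-0.02,0],"spin":0},{"dp":[0,0,0],"spin":0},{"dp":[0,0,0],"spin":0}]'
python3 - <<'E'
from h import *
snap("wrist","w15")
E
```

```text
clock: 35.83
ee_pos: [483.6, 264.6, 195.8]
eef_rot: [0.707, -0.706, 0.029, -0.029]
ft_force: [-2.7, -0.9, 4.3]
grip_width: 30.2
clock: 36.08
ee_pos: [483.6, 264.5, 195.4]
eef_rot: [0.707, -0.706, 0.029, -0.029]
ft_force: [0.4, -0.3, 0.0]
grip_width: 32.5
clock: 36.33
ee_pos: [483.7, 264.6, 198.8]
eef_rot: [0.707, -0.706, 0.029, -0.029]
ft_force: [0.3, 0.3, -0.1]
grip_width: 32.9
clock: 36.58
ee_pos: [483.6, 264.5, 198.5]
eef_rot: [0.707, -0.706, 0.029, -0.029]
ft_force: [-0.9, -0.4, 0.1]
grip_width: 38.3
clock: 37.58
ee_pos: [483.3, 264.3, 353.7]
eef_rot: [-0.706, 0.707, -0.03, 0.029]
ft_force: [1.0, 0.2, -0.9]
grip_width: 39.1
```

View pics/w15.png

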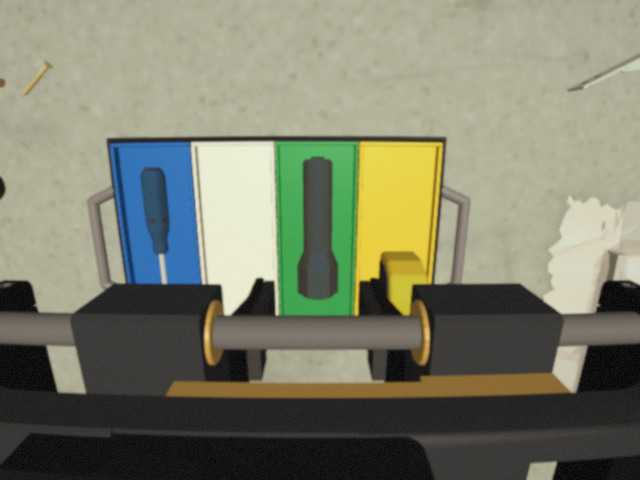

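The torch lies in green at (317,230). Now I go back to the black battery.

```bash
python3 -m pendant '[{"dp":[0,0,0],"spin":0.1655},{"dp":[0,0,0],"spin":0.1655},{"dp":[0,0,0],"spin":0.1655},{"dp":[0,0,0],"spin":0.1655},{"dp":[0,0,0],"spin":0.1655},{"dp":[0,0,0],"spin":0.1655},{"dp":[0,0,0],"spin":0.1655},{"dp":[0,0,0],"spin":0.1655},{"dp":[0,0,0],"spin":0.1655},{"dp":[0,0,0],"spin":0}]' -0.1
python3 -m pendant '[{"dp":[0.03,0,0],"spin":0},{"dp":[0.05,0,0],"spin":0},{"dp":[0.055,0,0],"spin":0},{"dp":[0.055,0,0],"spin":0},{"dp":[0.055,0,0],"spin":0},{"dp":[0.055,0,0],"spin":0},{"dp":[0.055,0,-0.01],"spin":0},{"dp":[0.055,0,-0.01],"spin":0},{"dp":[0.055,0,-0.01],"spin":0},{"dp":[0.055,0,-0.01],"spin":0},{"dp":[0.05,0,-0.006],"spin":0},{"dp":[0.03,0,0],"spin":0}]'
python3 -m pendant '[{"dp":[0,0,0],"spin":0},{"dp":[0,0,0],"spin":0}]'
python3 - <<'E'
from h import *
snap("wrist","w16")
from station import arm
print(arm.get_obs()["ee_pos"])
np.set_printoptions(suppress=True,precision=1)
P=cloud("w16").reshape(-1,3);P=P[(P[:,2]>35)&(P[:,2]<54)&(abs(P[:,0]-433)<25)&(abs(P[:,1]+339)<25)]
print(len(P),cv2.minAreaRect(P[:,:2].astype(np.float32)),P[:,2].max())
E
```

```text
clock: 38.88
ee_pos: [483.3, 264.5, 353.5]
eef_rot: [-0.499, 0.5, -0.5, 0.5]
ft_force: [-0.1, 0.0, -0.3]
grip_width: 39.2
clock: 40.38
ee_pos: [435.4, -338.0, 354.0]
eef_rot: [-0.5, 0.5, -0.5, 0.5]
ft_force: [0.3, 1.6, 0.1]
grip_width: 39.1
clock: 40.62
ee_pos: [436.9, -334.5, 354.0]
eef_rot: [0.5, -0.5, 0.5, -0.499]
ft_force: [0.9, 0.7, -0.1]
grip_width: 39.4
[ 437.03909599 -334.22289021  354.17171585]
294 ((432.5827331542969, -338.5193176269531), (13.42613697052002, 13.92829418182373), 15.294508934020996) 51.06432074437117
```

View pics/w16.png

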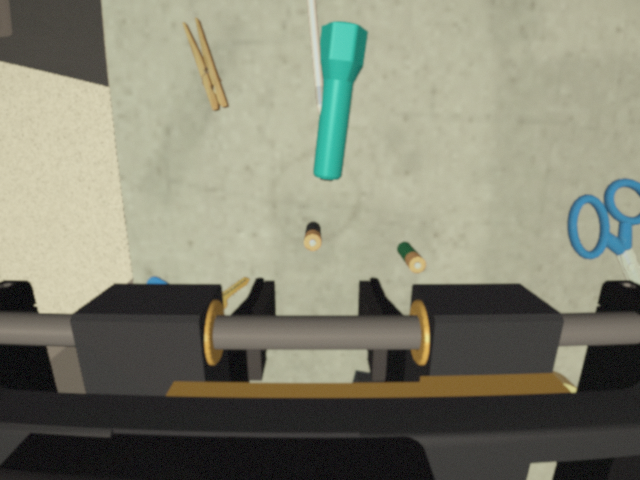

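Two batteries are in view: the one at (312,238) has the dark body and the one at (412,260) the green. The first matches. I confirm with a crop after approaching.

```bash
python3 -m pendant '[{"dp":[0.0044,0.02,-0.0044],"spin":0},{"dp":[0,0.035,0],"spin":0},{"dp":[0,0.025,0],"spin":0},{"dp":[0,0,0],"spin":0},{"dp":[0,0,0],"spin":0}]'
python3 - <<'E'
from h import *
snap("wrist","w17")
crop("w17",220,180,420,330,4,"c17")
E
```

```text
clock: 41.3
ee_pos: [432.8, -339.5, 275.7]
eef_rot: [-0.5, 0.5, -0.5, 0.5]
ft_force: [0.2, -0.1, -0.2]
grip_width: 39.4
```

View pics/c17.png

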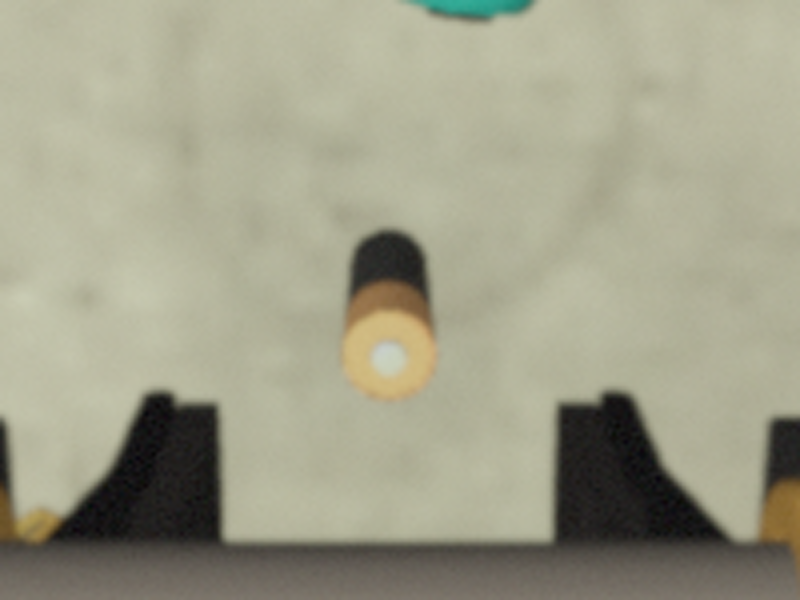

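The crop confirms the black body, centred between the fingers.

```bash
python3 -m pendant '[{"dp":[-0.0005,0.03,0],"spin":0},{"dp":[0,0.025,0],"spin":0},{"dp":[0,0.015,0],"spin":0},{"dp":[0,0.008,0],"spin":0},{"dp":[0,0,0],"spin":0},{"dp":[0,0,0],"spin":0}]'
python3 -m pendant '[{"dp":[0,0,0],"spin":0},{"dp":[0,0,0],"spin":0},{"dp":[0,0,0],"spin":0},{"dp":[0,0,0],"spin":0},{"dp":[0,0,0],"spin":0}]' -1
```

```text
clock: 42.1
ee_pos: [432.6, -339.5, 197.4]
eef_rot: [-0.5, 0.499, -0.5, 0.501]
ft_force: [-0.5, -0.4, -0.1]
grip_width: 38.6
clock: 42.72
ee_pos: [432.3, -339.3, 196.6]
eef_rot: [-0.5, 0.5, -0.5, 0.5]
ft_force: [-0.9, -0.0, 1.2]
grip_width: 13.2
```

```bash
python3 -m pendant '[{"dp":[0,-0.01,0],"spin":0},{"dp":[0,-0.03,0],"spin":0},{"dp":[0,-0.04,0],"spin":0},{"dp":[0,-0.04,0],"spin":0},{"dp":[0,-0.03,0],"spin":0},{"dp":[0,0,0],"spin":0}]'
python3 -m pendant '[{"dp":[-0.03,0,0.003],"spin":0},{"dp":[-0.05,0,0.006],"spin":0},{"dp":[-0.052,0,0.006],"spin":0},{"dp":[-0.052,0,0.006],"spin":0},{"dp":[-0.052,0,0.006],"spin":0},{"dp":[-0.052,0,0.006],"spin":0},{"dp":[-0.052,0,0.006],"spin":0},{"dp":[-0.052,0,0.006],"spin":0},{"dp":[-0.052,0,0.006],"spin":0},{"dp":[-0.05,0,0.006],"spin":0},{"dp":[-0.038,0,0.006],"spin":0},{"dp":[0,0,0],"spin":0}]'
python3 -m pendant '[{"dp":[0,0,0],"spin":0},{"dp":[0,0,0],"spin":0}]'
python3 - <<'E'
from h import *
snap("wrist","w18")
from station import arm
print(arm.get_obs()["ee_pos"])
E
```

```text
clock: 43.48
ee_pos: [432.6, -339.7, 349.6]
eef_rot: [-0.5, 0.499, -0.499, 0.502]
ft_force: [0.2, -1.0, -0.7]
grip_width: 13.5
clock: 44.98
ee_pos: [495.3, 195.6, 345.6]
eef_rot: [-0.501, 0.501, -0.5, 0.499]
ft_force: [0.4, -0.5, -0.7]
grip_width: 13.2
clock: 45.22
ee_pos: [496.1, 191.2, 346.3]
eef_rot: [-0.499, 0.499, -0.501, 0.501]
ft_force: [-0.1, -0.3, -1.0]
grip_width: 13.3
[496.15390901 191.39486896 346.48310673]
```

View pics/w18.png

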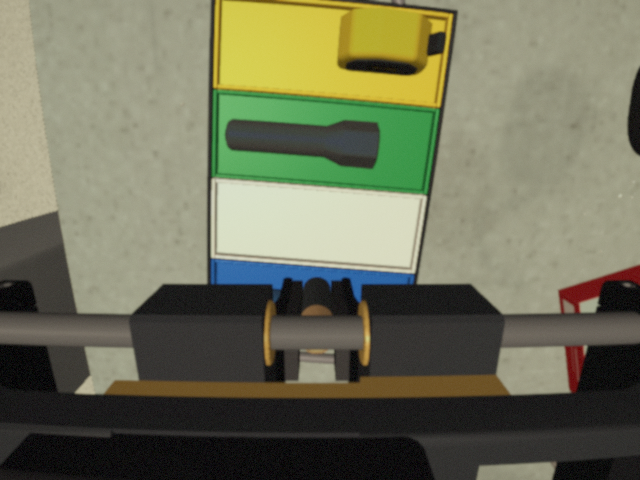

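```bash
python3 - <<'E'
from h import *
np.set_printoptions(suppress=True,precision=1)
crop("w18",200,170,440,340,3.3,"c18")
p=plane("w18",[(217,182),(425,197),(414,271),(217,256)],5);print(p,p.mean(0))
P=cloud("w18");
for v,u in((283,317),(290,317),(300,318),(310,318)):print(P[v,u])
E
```

```text
[[409.5 230.8   5. ]
 [589.9 217.4   5. ]
 [584.8 149.1   5. ]
 [404.7 164.    5. ]] [497.2 190.3   5. ]
[nan nan nan]
[495.7 199.  167.9]
[496.1 198.1 177.1]
[496.1 198.7 188.1]
```

View pics/c18.png

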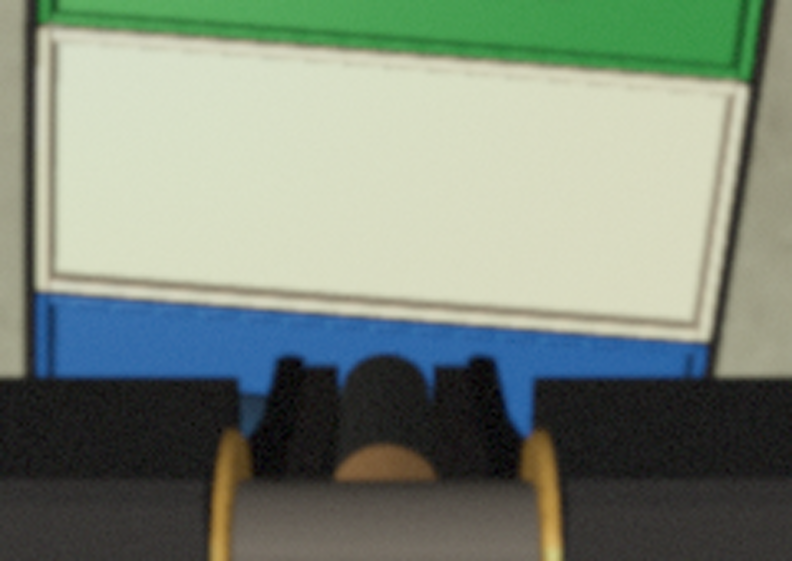

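```bash
python3 -m pendant '[{"dp":[0,0.02,0],"spin":0},{"dp":[0,0.035,0],"spin":0},{"dp":[0,0.035,0],"spin":0},{"dp":[0,0.025,0],"spin":0},{"dp":[0,0.015,0],"spin":0},{"dp":[0,0.006,0],"spin":0},{"dp":[0,0,0],"spin":0},{"dp":[0,0,0],"spin":0}]'
```

```text
clock: 46.28
ee_pos: [496.4, 192.8, 211.5]
eef_rot: [-0.5, 0.499, -0.5, 0.501]
ft_force: [0.3, 1.2, -0.4]
grip_width: 13.1
```

```bash
python3 -m pendant '[{"dp":[0,0.006,0],"spin":0},{"dp":[0,0,0],"spin":0},{"dp":[0,0,0],"spin":0}]'
python3 -m pendant '[{"dp":[0,0.001,0],"spin":0},{"dp":[0,0,0],"spin":0}]'
python3 -m pendant '[{"dp":[0,0.001,0],"spin":0},{"dp":[0,0,0],"spin":0}]'
```

```text
clock: 46.65
ee_pos: [496.1, 192.6, 204.6]
eef_rot: [-0.5, 0.5, -0.5, 0.5]
ft_force: [0.2, 0.0, -0.4]
grip_width: 12.8
clock: 46.9
ee_pos: [496.0, 192.6, 203.5]
eef_rot: [0.5, -0.5, 0.5, -0.5]
ft_force: [0.1, 0.0, -0.5]
grip_width: 13.0
clock: 47.15
ee_pos: [496.0, 192.6, 202.5]
eef_rot: [0.5, -0.5, 0.5, -0.5]
ft_force: [0.6, -0.2, -0.7]
grip_width: 12.7
```

```bash
python3 -m pendant '[{"dp":[0,0.0007,0],"spin":0},{"dp":[0,0,0],"spin":0}]'
python3 -m pendant '[{"dp":[0,0.0007,0],"spin":0},{"dp":[0,0,0],"spin":0}]'
```

```text
clock: 47.4
ee_pos: [496.0, 192.6, 201.8]
eef_rot: [0.5, -0.5, 0.5, -0.5]
ft_force: [-0.4, -0.4, -0.1]
grip_width: 13.2
clock: 47.65
ee_pos: [496.1, 192.7, 201.6]
eef_rot: [-0.5, 0.5, -0.5, 0.5]
ft_force: [-2.0, -1.0, 4.0]
grip_width: 13.1
```

```bash
python3 -m pendant '[{"dp":[0,-0.0003,0],"spin":0},{"dp":[0,0,0],"spin":0}]'
python3 -m pendant '[{"dp":[0,0,0],"spin":0},{"dp":[0,0,0],"spin":0},{"dp":[0,0,0],"spin":0},{"dp":[0,0,0],"spin":0}]' 0
python3 -m pendant '[{"dp":[0,-0.01,0],"spin":0},{"dp":[0,-0.02,0],"spin":0},{"dp":[0,-0.03,0],"spin":0},{"dp":[0,-0.04,0],"spin":0},{"dp":[0,-0.04,0],"spin":0},{"dp":[0,-0.02,0],"spin":0},{"dp":[0.03,0,0],"spin":0},{"dp":[0.03,0,0],"spin":0},{"dp":[0,0,0],"spin":0},{"dp":[0,0,0],"spin":0}]'
python3 - <<'E'
from h import *
snap("wrist","w19");snap("side","s19");crop("s19",220,130,400,270,4.4,"c19")
crop("s19",200,240,420,400,3.6,"c19b")
E
```

```text
clock: 47.9
ee_pos: [496.1, 192.7, 201.6]
eef_rot: [-0.5, 0.5, -0.5, 0.5]
ft_force: [-0.9, -0.9, 3.6]
grip_width: 13.2
clock: 48.4
ee_pos: [496.0, 192.6, 201.4]
eef_rot: [0.5, -0.5, 0.5, -0.5]
ft_force: [0.3, 0.0, -0.2]
grip_width: 41.2
clock: 49.65
ee_pos: [495.8, 133.2, 362.0]
eef_rot: [-0.5, 0.499, -0.5, 0.5]
ft_force: [-0.1, 1.1, 0.4]
grip_width: 43.3
```

View pics/w19.png

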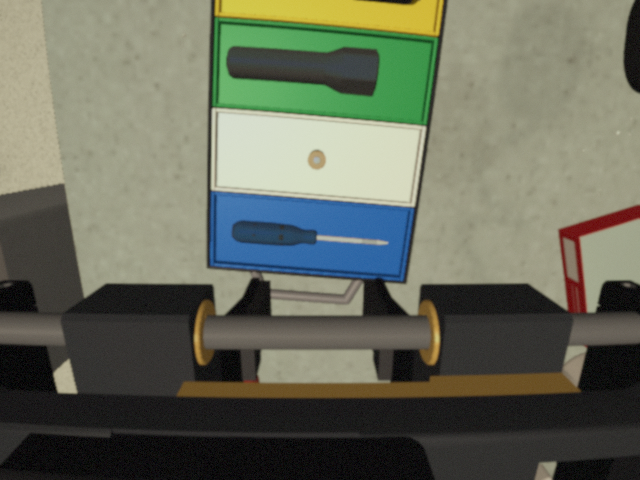

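View pics/c19.png

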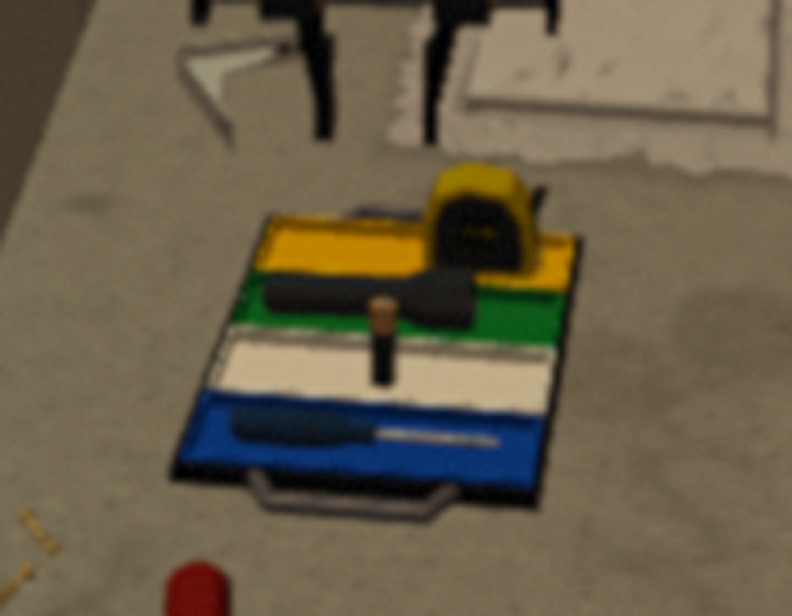

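View pics/c19b.png

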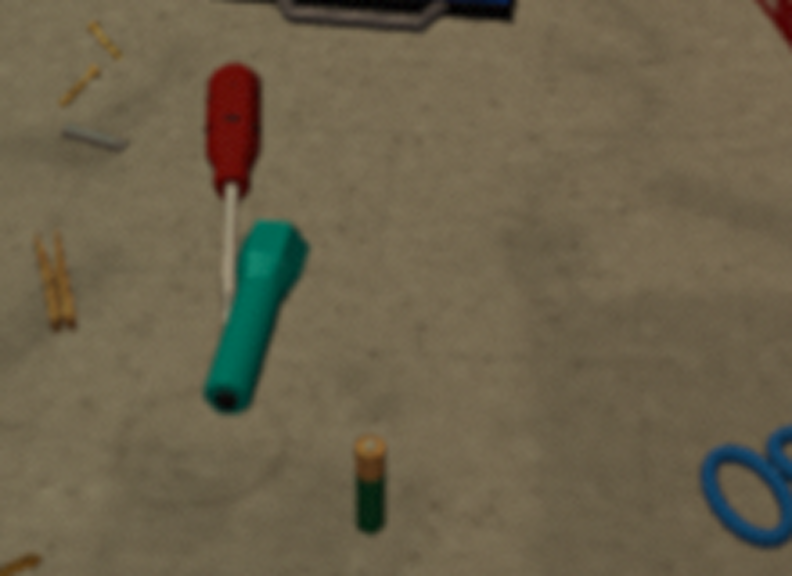

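All four items are placed: the battery stands at (317,159) in w19, the torch and screwdriver lie flat, and the tape stands. The look-alikes have not moved, and the arm is clear and still.

```bash
python3 - <<'E'
from station import arm
print(arm.hand_in())
E
```

```text
the job is handed in; nothing more can be done
None
```

The job tray is packed and handed in at about 50 s on the robot's clock; no verdict is reported. I placed things in the order asked:

1. **Tape measure:** it stands in the yellow compartment, about 40 mm off-centre along it so the gripper had room for the torch.
2. **Blue screwdriver:** it lies along the blue compartment, centred.
3. **Torch:** the dark one lies along the green compartment, about 18 mm off-centre.
4. **Black-bodied battery:** it stands upright in the white compartment, centred.

I lowered each one until the wrist force showed it touching the floor (highest reading about 23 N), eased off, then opened the fingers.

In the last wrist and side pictures all four are in their compartments, the battery and tape are upright, and the arm is clear. The red screwdriver, green battery and turquoise torch are where they were.

**Checks that disagreed:**
- **Tray position:** my rough estimate from the side camera put the far compartments up to 17 mm off from the wrist camera. I used the wrist camera, and the floor contacts and final pictures bore it out.
- **Torch grip:** it measured 30 mm wide where the barrel is given as 25 mm, but the torch hung level in the grip.

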